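# Mix a tube by inversion and hold it up at the viewing panel

## Robot

A 6-joint arm with a two-finger parallel gripper is mounted at the origin on the work surface. World frame = base frame: x ahead of the robot, y to its left, z up, the work surface at z = 0. Lengths are in m, angles in rad, forces in N, time in s.
With the tool pointing down it reaches from about 0.4 to 0.825 m from the base axis. Payload 7 kg.
Tool frame: the origin (TCP) lies on the mounting face of the last link; the fingertips stand 178 mm ahead of it and the grasp point (between the pads) lies arm.grip_depth ahead of it (arm.grip_depth is the distance from the TCP to the grasp point, in m); z points along the fingers, y is the direction in which the jaws open and shut (so a half turn about z gives the same grasp; the last joint's range is limited). The gripper opens to 88 mm and grips with 3 to 60 N. Pads are 19 mm wide; open, the fingers measure 130 mm over their backs; the gripper's body (78 mm by 193 mm) begins 47 mm behind the grasp point.
Start: joints at [-1.024, 0.359, 0.012, 0, -1.224, -0.288], TCP at [0.173, -0.653, 0.405] pointing down, gripper open.
Joint ranges: [-3.07, 3.07], [-1.43, 2.12], [-1.02, 1.25], [-3.03, 1.67], [-3.05, -0], [-3.03, 3.03]. Speed limits (rad/s): [2.39, 2.39, 3.01, 3.14, 3.14, 3.14].

## Interface

Orientations are given as [roll, pitch, yaw] about the fixed x, y, z axes, in that order (R = Rz(yaw) Ry(pitch) Rx(roll)).
In Python, from station import arm gives the robot as it stands.
- The arm moves only by the tool carry_out, never from a script. Its argument "targets" is a list that holds one entry, the list of rows, each a list of 7 numbers: the turn, a rotation vector about the tool's x, y, z in units of 8 degrees (1.0 is 8 degrees), then the shift along the tool's x, y, z in units of 2.5 cm (1.0 is 2.5 cm), then the opening, from -1 (shut) to 1 (fully open). A call has 1 to 20 rows; each row shifts and turns the commanded pose from where the row before left it, along the tool's axes as they then stand; what a row does not reach is not made up. A row lasts 1/8 s, in which the tool goes at most 62.5 mm and 10.7 degrees, less where a joint would pass 70% of its speed; a pose out of reach is approached as far as the arm can. A call with a number of a shift or a turn outside -1 to 1 is refused whole. A call with a gripper value outside its range is refused whole. The fingers move at their own pace and stop on an object; "squeeze" is the grip in N (left out, the last holds). Time passes only in rows, so rows that do not move let the fingers close. It gives the time, the measured TCP pose, the force and the opening at its end, in the units of the state.
- arm.get_state(): the state, without advancing time (a new reading comes with each control period).
- arm.grab_frame(name): name is "side" or "top" or "wrist"; returns (picture, depth): 384x512x3 uint8, red, green, blue; 384x512 float32, m along the optical axis (not along the pixel's ray), 0 where there is no reading.
- arm.camera_model(name): a dict with "camera_matrix" (3x3 intrinsics, pixels), "world_from_camera" (4x4, takes a point from camera to world coordinates). Camera axes: x right, y down, z forward; pixel columns grow to the right and rows downward; lengths in m; the calibration is good to about 2 mm. A picture is of the moment at which its call begins: read the wrist's pose just before it. camera_model takes no time and is no camera call; for the wrist camera it gives the pose at the moment of the call.
- arm.job_done(): hands the job in, once; it reports no verdict.
Trained networks look in the newest picture that a camera, given by its name, has taken for a name from the list of things; names that differ only in an ending like _2 or _b are one class to them, and where a whole thing is asked for, a point or a joint stands for the part that bears it (a point fixed in the world has none). Each returns a list of dicts, best first, with "conf" (0 to 1); they miss things now and then, are a little off and sometimes report something else, mostly with a low value. They report only what shows in the picture. A call takes as long as a camera call. They do not tell look-alikes from the thing itself.
- arm.spot_in(camera, query): "point" ([row, column] in pixels, amid what is visible of it).
- arm.landmark_of(camera, query): "point" ([row, column] in pixels: a listed point, or the origin of a listed thing).
The state is a dict: "t": time; "q": joint angles; "qd": joint speeds; "joint_efforts": joint torques, N m; "eef_pos": TCP position; "ee_rot": TCP orientation; "force": force on the tool from outside, world axes, zero at the start; "moment": the same for the moment, N m; "width": finger opening in m.
Only numpy, scipy, OpenCV 4.12 (cv2) and the standard library are available. Lean on these libraries where they do the work, as an engineer would, in place of code of your own. Each camera call takes 0.05 s, during which the arm holds its last target.

## Task

Take the tall screw-cap tube out of the rack and, holding it in the air, mix it by tipping it over until its cap end points at least 20 degrees below level; then turn it upright again. Finish with it still in the gripper: hold it upright, steady and in the air in front of the lit face of the viewing panel (within 20 cm of the face, with the whole tube against the lit window), and stop there without putting it down or letting go. Do not drop it or touch the panel, and leave the rack, the two shorter tubes and everything else on the bench where they are.

Things in the scene. Friction and masses are not known exactly. Their poses are not given: they have to be found in the camera images.
- tube: The tall tube: frosted conical 50 mL tube with a blue screw cap, rigid, closed, 115 mm long, about 65 g (varies). Body 29.5 mm in diameter; cap 34 mm in diameter over the last 14 mm; the lowest 16 mm taper to a blunt 10 mm tip. Origin at the tip, z along the axis towards the cap. It stands upright in a rack cell on the rack's 3 mm floor with about 1 mm of play and comes out straight up.
- tube_grip (a point): Point on the tube's axis 76 mm from its tip: the middle of the 50 mm of bare body between rack top and cap. A gripper that takes it here leaning 35 to 45 degrees from vertical, closing level across the tube, can later tip the cap below level by making half a turn about its own pointing direction while pointing nearly level.
- tube_mid (a point): The tube's middle, on its axis, 57.5 mm from the tip; axes as the tube's.
- rack: Yellow two-tier tube rack, loose, 0.45 kg, 90 mm (its x) by 220 mm (its y), 54 mm high, 2 rows of 5 open square cells, 31 mm wide, at 40 mm pitch. Origin at the centre of its underside, z up. Three tubes stand in it, at x -20 y -80, x +20 y 0 and x -20 y +80 mm; which of them is the tall one varies. The other cells are empty.
- short_a: A bystander: a shorter tube of the same make, 83 mm long, with the same body and cap diameters, in the rack (its cap ends 32 mm lower than the tall tube's). Origin at its tip, z up. Leave it.
- short_b: A bystander: the other 83 mm tube in the rack. Origin at its tip, z up. Leave it.
- panel: Viewing panel, fixed: a thin upright board 250 mm wide, from 35 to 285 mm above the bench, aluminium frame, one white lit face, on a flat steel foot 250 mm wide and 12 mm high that reaches 40 mm out in front. Origin on the bench under the face; its own -x axis points out of the lit face, y runs along the board, z up.
- panel_face (a point): Centre of the lit window (222 by 222 mm), 160 mm above the bench; axes as the panel's: -x points out of the face towards the free space where the tube is to be held.
- media_bottle: Bystander: small glass bottle with a blue cap, 56 mm wide, 105 mm tall. Origin under its centre.
- beaker: Bystander: small glass beaker, 52 mm wide, 70 mm tall. Origin under its centre.
- tip_box: Bystander: pipette tip box, 87 by 122 mm, 75 mm tall. Origin under its centre.
- micro_rack: Bystander: low grey block of small tubes, 60 by 100 mm, 31 mm tall. Origin under its centre.
- wash_bottle: Bystander: white wash bottle, 72 mm wide, 205 mm tall with its spout. Origin under its centre.
There are look-alikes about, which are no part of the job. What is shaped like the tube but brown is not meant.

How it is judged:
On the way, in this order (a step that is already met when the one before it is completed fails the run):
1. the tall tube is lifted clear of the rack in the gripper, still cap up (height (world z) of tube_mid above 0.125 m and angle between tube's own z axis and vertical below 0.8 rad and contact force between the fingers and tube above 0.5 N and contact force between tube and rack below 0.05 N and contact force between tube and panel below 0.05 N and contact force between tube and short_a below 0.05 N and contact force between tube and short_b below 0.05 N and contact force between tube and micro_rack below 0.05 N), for 0.1 s.
2. it is tipped over in the air, its cap end at least 19 degrees below level, held only by the gripper (angle between tube's own z axis and vertical above 1.9 rad and height (world z) of tube_mid above 0.08 m and contact force between the fingers and tube above 0.5 N and contact force between tube and rack below 0.05 N and contact force between tube and panel below 0.05 N and contact force between tube and short_a below 0.05 N and contact force between tube and short_b below 0.05 N and contact force between tube and micro_rack below 0.05 N), for 0.2 s.
3. it is turned upright again in the gripper (angle between tube's own z axis and vertical below 0.2 rad and contact force between the fingers and tube above 0.5 N and contact force between tube and rack below 0.05 N and contact force between tube and panel below 0.05 N and contact force between tube and short_a below 0.05 N and contact force between tube and short_b below 0.05 N and contact force between tube and micro_rack below 0.05 N), for 0.1 s.
At the end, for the whole second after the job is handed in: The tall tube is in the gripper, touching nothing else, still and upright within 8.5 degrees; its middle is 30 to 210 mm out from the lit face, within 100 mm sideways and 60 mm in height of the window centre. Rack, short tubes (upright) and all else within 30 mm of their start (angle between each of tube, rack, short_a, short_b's own z axis and vertical below 0.15 rad and linear speed of tube below 0.02 m/s and angular speed of tube below 0.15 rad/s and x of tube_mid in the frame of panel_face between -0.21 and -0.03 m and y of tube_mid in the frame of panel_face between -0.1 and 0.1 m and z of tube_mid in the frame of panel_face between -0.06 and 0.06 m and contact force between the fingers and tube above 0.5 N and contact force between tube and rack below 0.05 N and contact force between tube and panel below 0.05 N and contact force between tube and short_a below 0.05 N and contact force between tube and short_b below 0.05 N and contact force between tube and micro_rack below 0.05 N and distance of each of rack, short_a, short_b, media_bottle, beaker, tip_box, micro_rack, wash_bottle from where it was at the start of the episode below 0.03 m); the arm keeps its last pose, push and grip.
It fails at once if the tube is dropped or laid on the bench (height (world z) of tube_mid below 0.045 m).
It fails at once if the panel is struck or pushed by the arm, gripper or tube (contact force between panel and the arm above 2 N or contact force between panel and the fingers above 2 N or contact force between panel and tube above 2 N).
It fails at once if the rack, a short tube or another thing on the bench is pushed more than 30 mm or tipped (distance of any of rack, short_a, short_b, media_bottle, beaker, tip_box, micro_rack, wash_bottle from where it was at the start of the episode above 0.03 m or angle between any of rack, short_a, short_b, media_bottle, beaker, tip_box, micro_rack, wash_bottle's own z axis and vertical above 0.5 rad).
It also fails if it takes over 45 s, if anything falls off the work surface, if the arm or the gripper's body presses on something with over 40 N, if the wrist force passes 120 N, or if a joint passes its speed limit or range.

## Working session

There is one attempt and no reset: what is moved stays moved. The work goes in short steps, Python scripts to look and compute and a tool call to move; the robot and the scene stay as the last step left them, time stands still between calls to the robot, and variables do not carry over. Pictures are saved under pics/ and viewed, and the job is handed in when it is done.

Besides the shell and the picture viewer there is one more tool, called after ">>>" by a JSON object that holds its "fn" and its "kwargs". carry_out: Moves the arm, as the interface text tells. Its arguments: {"type":"object","properties":{"targets":{"type":"array"},"squeeze":{"type":"number"}},"required":["targets"]}

```bash
ls; mkdir -p pics; python3 - <<'E'
from station import arm
import cv2,numpy as np
s=arm.get_state();print({k:np.round(v,3) for k,v in s.items()},arm.grip_depth)
for n in ["side","top"]:
    p,d=arm.grab_frame(n);cv2.imwrite(f"pics/{n}0.png",p[:,:,::-1]);np.save(f"pics/{n}0.npy",d)
    c=arm.camera_model(n);print(n,np.round(c["camera_matrix"],1).tolist(),np.round(c["world_from_camera"],3).tolist())
    for q in ["tube","rack","panel_face","short_a","tube_grip"]:
        print(q,[(np.round(r["point"]).tolist(),round(r["conf"],2)) for r in arm.landmark_of(n,q)][:4])
E
```

```text
pics
{'t': np.float64(0.0), 'q': array([-1.024,  0.359,  0.011, -0.   , -1.224, -0.288]), 'qd': array([ 0.001,  0.001,  0.003,  0.002,  0.   , -0.001]), 'joint_efforts': array([-1.0000e-03, -5.8273e+01,  2.9306e+01,  6.9970e+00,  7.0000e-03,
       -0.0000e+00]), 'eef_pos': array([ 0.173, -0.652,  0.404]), 'ee_rot': array([ 3.14 , -0.   , -2.883]), 'force': array([-0.186,  0.301,  0.066]), 'moment': array([-0.001,  0.065,  0.017]), 'width': np.float64(0.088)} 0.1593
side [[371.4, 0.0, 252.6], [0.0, 371.4, 192.7], [0.0, 0.0, 1.0]] [[-0.99, -0.078, 0.115, 0.524], [-0.138, 0.616, -0.775, 0.787], [-0.01, -0.784, -0.621, 0.725], [0.0, 0.0, 0.0, 1.0]]
tube [([252.0, 291.0], 0.86), ([281.0, 324.0], 0.56), ([266.0, 184.0], 0.44)]
rack [([238.0, 276.0], 0.84)]
panel_face [([110.0, 295.0], 0.65)]
short_a [([214.0, 280.0], 0.59), ([236.0, 271.0], 0.49)]
tube_grip [([261.0, 328.0], 0.88), ([189.0, 248.0], 0.61), ([236.0, 294.0], 0.57), ([240.0, 295.0], 0.26)]
top [[400.3, 0.0, 253.5], [0.0, 400.3, 190.2], [0.0, 0.0, 1.0]] [[0.009, -0.996, 0.086, 0.516], [-1.0, -0.009, 0.008, 0.031], [-0.007, -0.086, -0.996, 1.441], [0.0, 0.0, 0.0, 1.0]]
tube [([225.0, 228.0], 0.49), ([215.0, 372.0], 0.32)]
rack [([210.0, 253.0], 0.9)]
panel_face [([213.0, 388.0], 0.66)]
short_a [([210.0, 274.0], 0.59)]
tube_grip [([227.0, 228.0], 0.65), ([248.0, 208.0], 0.65)]
```

View pics/side0.png

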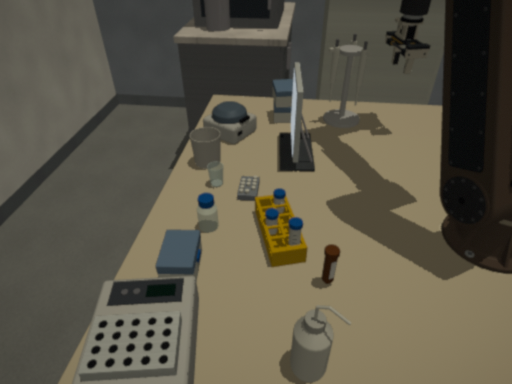

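View pics/top0.png

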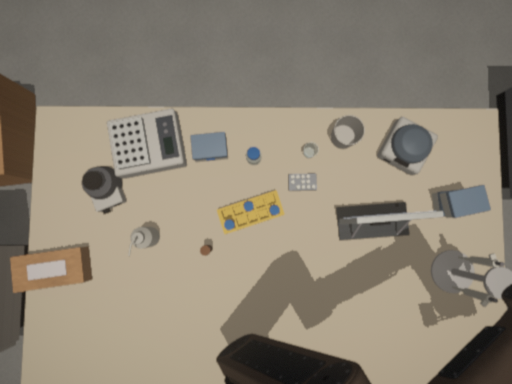

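```bash
cat > h.py <<'E'
import numpy as np,cv2
from station import arm
def pts(n,d):
    c=arm.camera_model(n);K=c["camera_matrix"];T=c["world_from_camera"]
    v,u=np.indices(d.shape);P=np.stack([(u-K[0][2])/K[0][0]*d,(v-K[1][2])/K[1][1]*d,d],-1)
    return P@np.array(T)[:3,:3].T+np.array(T)[:3,3]
def crop(img,r0,r1,c0,c1,f,name):
    cv2.imwrite(name,cv2.resize(img[r0:r1,c0:c1,::-1],None,fx=f,fy=f,interpolation=cv2.INTER_CUBIC))
E
python3 - <<'E'
from h import *
for n,box in [("side",(180,270,245,345)),("top",(185,265,195,290))]:
    d=np.load(f"pics/{n}0.npy");im=cv2.imread(f"pics/{n}0.png")[:,:,::-1]
    crop(im,*box,6,f"pics/{n}crop.png")
    P=pts(n,d);hsv=cv2.cvtColor(np.ascontiguousarray(im),cv2.COLOR_RGB2HSV)
    m=((hsv[...,0]>100)&(hsv[...,0]<125)&(hsv[...,1]>170)).astype(np.uint8)
    k,l,st,ce=cv2.connectedComponentsWithStats(m)
    for i in range(1,k):
        if st[i,4]>15:
            q=P[(l==i)&(d>0)]
            top=q[q[:,2]>np.percentile(q[:,2],95)-0.006]
            print(n,ce[i].round(),st[i,4],np.median(q,0).round(3),np.percentile(q[:,2],[5,50,95]).round(3),top.mean(0).round(3))
    hy=((hsv[...,0]>18)&(hsv[...,0]<32)&(hsv[...,1]>180)).astype(np.uint8)
    k,l,st,ce=cv2.connectedComponentsWithStats(hy)
    i=1+np.argmax(st[1:,4]);print(st[i])
    q=P[(l==i)&(d>0)];q=q[(q[:,2]>0.045)&(q[:,2]<.06)];r=cv2.minAreaRect((q[:,:2]*1000).astype(np.float32));print("rack",n,r,np.median(q[:,2]))
d=np.load("pics/top0.npy");P=pts("top",d)
Q=P[205:240,330:450].reshape(-1,3);Q=Q[(Q[:,2]>.2)&(Q[:,2]<.3)];print("panel",cv2.minAreaRect((Q[:,:2]*1000).astype(np.float32)),Q[:,2].max())
d=np.load("pics/side0.npy");P=pts("side",d)
for (r,c) in [(80,297),(110,295),(130,295),(140,295),(100,300),(150,296)]: print(r,c,P[r,c].round(3))
E
```

```text
side [279. 194.] 70 [ 0.569 -0.018  0.083] [0.076 0.083 0.086] [ 0.569 -0.022  0.084]
side [206. 200.] 166 [0.758 0.056 0.102] [0.087 0.102 0.104] [0.76  0.05  0.103]
side [272. 214.] 87 [0.582 0.067 0.084] [0.077 0.084 0.086] [0.581 0.065 0.084]
side [295. 223.] 109 [0.519 0.132 0.116] [0.109 0.116 0.118] [0.519 0.128 0.116]
side [198. 255.] 21 [0.746 0.201 0.05 ] [0.044 0.05  0.051] [0.747 0.199 0.05 ]
[ 255  196   52   70 1777]
rack side ((563.6336669921875, 56.22013854980469), (89.16902923583984, 220.12161254882812), 18.864559173583984) 0.0517131591045738Traceback (most recent call last):
  File "<stdin>", line 15, in <module>
    return _wrapfunc(a, 'argmax', axis=axis, out=out, **kwds)
    return bound(*args, **kwds)
ValueError: attempt to get argmax of an empty sequence
```

```bash
python3 - <<'E'
from h import *
n="top";box=(185,265,195,290)
d=np.load(f"pics/{n}0.npy");im=cv2.imread(f"pics/{n}0.png")[:,:,::-1]
crop(im,*box,6,f"pics/{n}crop.png")
P=pts(n,d)
Q=P[195:270,210:290].reshape(-1,3)
r=Q[(Q[:,2]>.046)&(Q[:,2]<.058)];print("rack",cv2.minAreaRect((r[:,:2]*1000).astype(np.float32)),np.median(r[:,2]))
for lo,hi in[(.075,.095),(.107,.125)]:
  r=Q[(Q[:,2]>lo)&(Q[:,2]<hi)];print(len(r),r.mean(0).round(3) if lo>.1 else '',r[:,2].max() if len(r) else'')
Q=P[195:245,330:460].reshape(-1,3);Q=Q[(Q[:,2]>.2)&(Q[:,2]<.3)];print("panel top",cv2.minAreaRect((Q[:,:2]*1000).astype(np.float32)),Q[:,2].max())
Q=P[195:250,330:415].reshape(-1,3);Q=Q[(Q[:,2]>.006)&(Q[:,2]<.02)];print("foot",cv2.minAreaRect((Q[:,:2]*1000).astype(np.float32)))
d=np.load("pics/side0.npy");P=pts("side",d);im=cv2.imread("pics/side0.png")[:,:,::-1]
crop(im,55,180,260,330,5,"pics/panelcrop.png")
Q=P[60:170,285:320].reshape(-1,3);Q=Q[(Q[:,2]>.05)&(Q[:,2]<.27)&(Q[:,1]>-.6)&(Q[:,1]<-.15)];print("panel side",len(Q),cv2.minAreaRect((Q[:,:2]*1000).astype(np.float32)))
g=im[60:170,285:320].astype(int).min(-1).reshape(-1)
A=P[60:170,285:320].reshape(-1,3)
br=A[(g>150)&(A[:,2]>.05)&(A[:,2]<.27)];print("bright",len(br),cv2.minAreaRect((br[:,:2]*1000).astype(np.float32)),br.min(0),br.max(0))
E
```

```text
rack ((545.5997924804688, 82.72328186035156), (116.29512023925781, 289.351318359375), 26.6704158782959) 0.05339765566533661
166  0.09416075072449259
87 [0.514 0.124 0.117] 0.12209312331753353
panel top ((542.8501586914062, -379.94122314453125), (19.392133712768555, 250.48516845703125), 4.916987419128418) 0.2929313733822443
foot ((529.9808959960938, -381.14068603515625), (191.4248046875, 296.7421875), 0.7823098301887512)
panel side 786 ((534.9940185546875, -429.89892578125), (69.8079833984375, 353.5091552734375), 8.4370756149292)
bright 195 ((554.3737182617188, -365.8160705566406), (0.9586849212646484, 198.54962158203125), 4.973499774932861) [ 0.54564579 -0.46475176  0.06246036] [ 0.56259047 -0.26691517  0.26811941]
```

View pics/sidecrop.png

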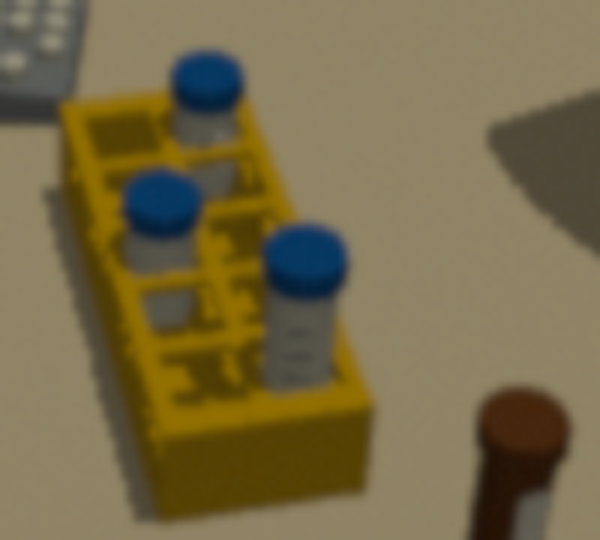

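```bash
sleep 1
```

```text
(no output)
```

View pics/panelcrop.png

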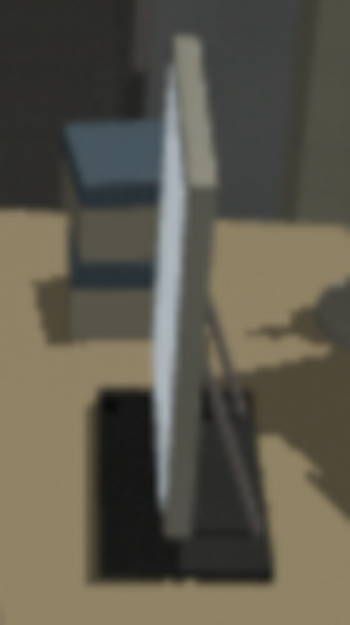

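```bash
python3 - <<'E'
from h import *
print([a for a in dir(arm) if not a.startswith('__')])
p,d=arm.grab_frame("wrist");crop(p,0,384,0,512,1,"pics/wrist0.png")
c=arm.camera_model("wrist");print(np.round(c["camera_matrix"],1).tolist(),np.round(c["world_from_camera"],3).tolist())
E
```

```text
['Unreachable', 'camera_model', 'get_state', 'grab_frame', 'grip_depth', 'job_done', 'landmark_of', 'spot_in']
[[271.0, 0.0, 253.2], [0.0, 271.0, 194.1], [0.0, 0.0, 1.0]] [[-0.255, 0.928, 0.272, 0.101], [0.967, 0.246, 0.07, -0.672], [-0.002, 0.281, -0.96, 0.384], [0.0, 0.0, 0.0, 1.0]]
```

View pics/wrist0.png

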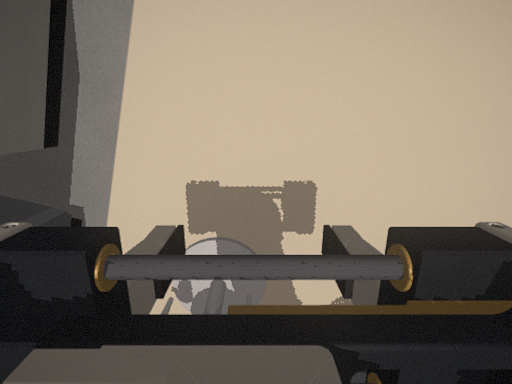

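Candidates in the side view: blue caps at (223,295), (214,272) and (194,279), and the brown tube at about (262,331). The tall tube is the one at (223,295). Its cap top is at z≈0.118 against 0.086 for the other two, and the crop shows its long bare body. The lit face points +x, away from the robot.

I'll rise first, which also gives data on the arm's geometry.

>>> {"fn": "carry_out", "kwargs": {"targets": [[[0,0,0,0,0,-1,0.2],[0,0,0,0,0,-1,0.2],[0,0,0,0,0,-1,0.2],[0,0,0,0,0,-1,0.2]]], "squeeze": 25}}

```text
t: 1.15
eef_pos: [0.1727, -0.6524, 0.5056]
ee_rot: [-3.141, 0.0, -2.883]
force: [0.4, -0.7, 0.3]
width: 0.0548
```

```bash
cat > log.py <<'E'
from h import *
import json,sys
s=arm.get_state()
rec={k:np.array(v).tolist() for k,v in s.items()}
open("log.jsonl","a").write(json.dumps(rec)+"\n")
print("t",round(rec["t"],2),"q",np.round(rec["q"],3),"p",np.round(rec["eef_pos"],4),"r",np.round(rec["ee_rot"],3),"w",round(rec["width"],4),"F",np.round(rec["force"],1))
E
python3 log.py; python3 - <<'E'
from h import *
d=np.load("pics/side0.npy");P=pts("side",d)
Q=P[240:290,318:345].reshape(-1,3);Q=Q[Q[:,2]>.05];print("brown",np.median(Q,0),Q[:,2].max())
E
```

```text
t 1.15 q [-1.024  0.318  0.178 -0.    -1.431 -0.288] p [ 0.1727 -0.6524  0.5056] r [-3.141  0.    -2.883] w 0.0548 F [ 0.4 -0.7  0.3]
brown [0.43595131 0.21170427 0.10287238] 0.724521810333137
```

```bash
cat > plan.py <<'E'
from h import *
from scipy.spatial.transform import Rotation as R, Slerp
import json
def cur():
    s=arm.get_state(); return np.array(s["eef_pos"]),R.from_euler("xyz",s["ee_rot"])
def rows(p0,r0,p1,r1,n,op,rv=None,ease=True):
    """n rows straight line + slerp (or constant rotvec rv about tool axes total, deg); returns rows, end pose"""
    out=[];p,r=p0.copy(),r0
    tot=(r0.inv()*r1).as_rotvec() if rv is None else np.radians(rv)
    for i in range(1,n+1):
        rt=r0*R.from_rotvec(tot*i/n); pt=p0+(p1-p0)*i/n
        w=np.round(np.degrees((r.inv()*rt).as_rotvec())/8,2)
        v=np.round(r.inv().apply(pt-p)/.025,2)
        p=p+r.apply(v*.025); r=r*R.from_rotvec(np.radians(w*8))
        out.append([*(w+0).tolist(),*(v+0).tolist(),op])
    m=np.abs(np.array(out)[:,:6]).max()
    print("max",m,"end",p.round(4),r.as_euler("xyz").round(3)); print(json.dumps([[ [0 if x==0 else x for x in o] for o in out]]))
    return p,r
def leanpose(grip,az,lean,gd=arm.grip_depth):
    """tool pose: z leans `lean` deg from down toward azimuth az(rad), x on upper side"""
    l=np.radians(lean);h=np.array([np.cos(az),np.sin(az),0]);u=np.array([0,0,1.])
    z=h*np.sin(l)-u*np.cos(l); x=h*np.cos(l)+u*np.sin(l); y=np.cross(z,x)
    return np.array(grip)-gd*z, R.from_matrix(np.stack([x,y,z],1))
E
python3 - <<'E'
from plan import *
p,r=cur()
rows(p,r,np.array([.45,-.24,.53]),None,20,.2,rv=[0,0,-160])
E
```

```text
max 1.0 end [ 0.4499 -0.2401  0.5301] [ 3.142 -0.    -0.09 ]
[[[0, 0, -1.0, -0.75, 0.66, -0.05, 0.2], [0, 0, -1.0, -0.83, 0.54, -0.05, 0.2], [0, 0, -1.0, -0.9, 0.43, -0.05, 0.2], [0, 0, -1.0, -0.95, 0.29, -0.05, 0.2], [0, 0, -1.0, -0.98, 0.16, -0.04, 0.2], [0, 0, -1.0, -0.99, 0.02, -0.05, 0.2], [0, 0, -1.0, -0.99, -0.11, -0.05, 0.2], [0, 0, -1.0, -0.96, -0.26, -0.05, 0.2], [0, 0, -1.0, -0.92, -0.38, -0.05, 0.2], [0, 0, -1.0, -0.85, -0.51, -0.05, 0.2], [0, 0, -1.0, -0.78, -0.62, -0.05, 0.2], [0, 0, -1.0, -0.68, -0.72, -0.05, 0.2], [0, 0, -1.0, -0.57, -0.82, -0.05, 0.2], [0, 0, -1.0, -0.46, -0.88, -0.04, 0.2], [0, 0, -1.0, -0.32, -0.94, -0.05, 0.2], [0, 0, -1.0, -0.2, -0.97, -0.05, 0.2], [0, 0, -1.0, -0.05, -0.99, -0.05, 0.2], [0, 0, -1.0, 0.08, -0.99, -0.05, 0.2], [0, 0, -1.0, 0.22, -0.97, -0.05, 0.2], [0, 0, -1.0, 0.35, -0.93, -0.05, 0.2]]]
```

>>> {"fn": "carry_out", "kwargs": {"targets": [[[0,0,-1.0,-0.75,0.66,-0.05,0.2],[0,0,-1.0,-0.83,0.54,-0.05,0.2],[0,0,-1.0,-0.9,0.43,-0.05,0.2],[0,0,-1.0,-0.95,0.29,-0.05,0.2],[0,0,-1.0,-0.98,0.16,-0.05,0.2],[0,0,-1.0,-0.99,0.02,-0.05,0.2],[0,0,-1.0,-0.99,-0.11,-0.05,0.2],[0,0,-1.0,-0.96,-0.26,-0.05,0.2],[0,0,-1.0,-0.92,-0.38,-0.05,0.2],[0,0,-1.0,-0.85,-0.51,-0.05,0.2],[0,0,-1.0,-0.78,-0.62,-0.05,0.2],[0,0,-1.0,-0.68,-0.72,-0.05,0.2],[0,0,-1.0,-0.57,-0.82,-0.05,0.2],[0,0,-1.0,-0.46,-0.88,-0.05,0.2],[0,0,-1.0,-0.32,-0.94,-0.05,0.2],[0,0,-1.0,-0.2,-0.97,-0.05,0.2],[0,0,-1.0,-0.05,-0.99,-0.05,0.2],[0,0,-1.0,0.08,-0.99,-0.05,0.2],[0,0,-1.0,0.22,-0.97,-0.05,0.2],[0,0,-1.0,0.35,-0.93,-0.05,0.2]]]}}

```text
t: 3.65
eef_pos: [0.4503, -0.2395, 0.5299]
ee_rot: [3.142, -0.0, -0.086]
force: [0.4, 0.5, -0.1]
width: 0.0527
```

```bash
python3 log.py
```

```text
t 3.65 q [-0.103  0.024 -0.129  0.    -1.418  1.588] p [ 0.4503 -0.2395  0.5299] r [ 3.142 -0.    -0.086] w 0.0527 F [ 0.4  0.5 -0.1]
```

```bash
python3 - <<'E'
from plan import *
p,r=cur()
p1,r1=leanpose([.518,.126,.085],.605,40,arm.grip_depth+.10)
print(p1)
rows(p,r,p1,r1,17,.2)
E
```

```text
[0.38090961 0.03120168 0.28363532]
max 0.63 end [0.381  0.0312 0.2837] [-3.141 -0.698  0.605]
[[[0.1, 0.28, -0.28, -0.22, -0.62, 0.58, 0.2], [0.1, 0.28, -0.28, -0.21, -0.62, 0.58, 0.2], [0.1, 0.29, -0.28, -0.22, -0.62, 0.58, 0.2], [0.11, 0.28, -0.27, -0.21, -0.62, 0.58, 0.2], [0.1, 0.28, -0.28, -0.21, -0.62, 0.58, 0.2], [0.1, 0.28, -0.28, -0.21, -0.63, 0.58, 0.2], [0.1, 0.28, -0.28, -0.21, -0.62, 0.58, 0.2], [0.1, 0.29, -0.28, -0.21, -0.62, 0.59, 0.2], [0.1, 0.28, -0.28, -0.21, -0.62, 0.58, 0.2], [0.11, 0.28, -0.28, -0.2, -0.62, 0.58, 0.2], [0.1, 0.28, -0.28, -0.21, -0.62, 0.59, 0.2], [0.1, 0.28, -0.28, -0.2, -0.62, 0.58, 0.2], [0.1, 0.29, -0.27, -0.2, -0.62, 0.59, 0.2], [0.1, 0.28, -0.28, -0.21, -0.62, 0.58, 0.2], [0.1, 0.28, -0.28, -0.2, -0.62, 0.59, 0.2], [0.11, 0.28, -0.28, -0.2, -0.61, 0.59, 0.2], [0.1, 0.28, -0.28, -0.19, -0.62, 0.59, 0.2]]]
```

>>> {"fn": "carry_out", "kwargs": {"targets": [[[0.1,0.28,-0.28,-0.21,-0.62,0.58,0.2],[0.1,0.28,-0.28,-0.21,-0.62,0.58,0.2],[0.1,0.29,-0.28,-0.21,-0.62,0.58,0.2],[0.11,0.28,-0.27,-0.21,-0.62,0.58,0.2],[0.1,0.28,-0.28,-0.21,-0.62,0.58,0.2],[0.1,0.28,-0.28,-0.21,-0.62,0.58,0.2],[0.1,0.28,-0.28,-0.21,-0.62,0.58,0.2],[0.1,0.29,-0.28,-0.21,-0.62,0.58,0.2],[0.1,0.28,-0.28,-0.21,-0.62,0.58,0.2],[0.11,0.28,-0.28,-0.2,-0.62,0.58,0.2],[0.1,0.28,-0.28,-0.2,-0.62,0.58,0.2],[0.1,0.28,-0.28,-0.2,-0.62,0.58,0.2],[0.1,0.29,-0.27,-0.2,-0.62,0.59,0.2],[0.1,0.28,-0.28,-0.2,-0.62,0.59,0.2],[0.1,0.28,-0.28,-0.2,-0.62,0.59,0.2],[0.11,0.28,-0.28,-0.2,-0.62,0.59,0.2],[0.1,0.28,-0.28,-0.2,-0.62,0.59,0.2],[0,0,0,0,0,0,0.2]]]}}

```text
t: 5.9
eef_pos: [0.3819, 0.0304, 0.2828]
ee_rot: [-3.14, -0.695, 0.602]
force: [-0.1, 0.1, -0.6]
width: 0.053
```

```bash
python3 log.py; python3 - <<'E'
from h import *
p,d=arm.grab_frame("wrist");crop(p,0,384,0,512,1.5,"pics/wrist1.png");np.save("pics/wrist1.npy",d)
P=pts("wrist",d);hsv=cv2.cvtColor(p,cv2.COLOR_RGB2HSV)
m=((hsv[...,0]>100)&(hsv[...,0]<125)&(hsv[...,1]>150)).astype(np.uint8)
k,l,st,ce=cv2.connectedComponentsWithStats(m)
for i in range(1,k):
    if st[i,4]>60:
        q=P[(l==i)&(d>0)];zt=np.percentile(q[:,2],95)
        top=q[abs(q[:,2]-zt)<0.003]
        c,rad=cv2.minEnclosingCircle((top[:,:2]*1000).astype(np.float32))
        print(ce[i].round(),st[i,4],zt.round(3),top.mean(0).round(4),np.round(c,1),round(rad,1))
print([(np.round(r["point"]).tolist(),round(r["conf"],2)) for r in arm.landmark_of("wrist","tube_grip")][:4])
E
```

```text
t 5.9 q [ 0.597 -0.153 -0.985 -0.11  -0.044  1.684] p [0.3819 0.0304 0.2828] r [-3.14  -0.695  0.602] w 0.053 F [-0.1  0.1 -0.6]
[442.  62.] 854 0.106 [0.7606 0.0422 0.1054] [761.1  42.5] 21.4
[352. 195.] 128 0.087 [0.5754 0.0509 0.0861] [577.   51.6] 12.3
[([232.0, 131.0], 0.62), ([205.0, 255.0], 0.57)]
```

View pics/wrist1.png

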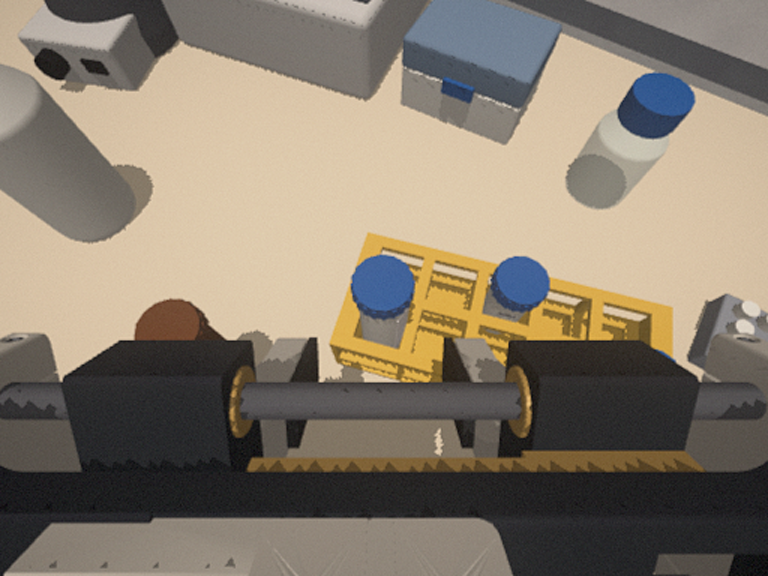

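```bash
cat > kin.py <<'E'
import numpy as np
from scipy.spatial.transform import Rotation as R
from scipy.optimize import least_squares
import json
LO=np.array([-3.07,-1.43,-1.02,-3.03,-3.05,-3.03]);HI=np.array([3.07,2.12,1.25,1.67,0,3.03])
S=[1,1,1]
def fk(q,P,s4=1,s6=1):
    a1,d1,L2,L4,a3,lat1,lat2,d6=P
    r=R.from_euler("z",q[0]);p=r.apply([a1,lat1,d1])
    r=r*R.from_euler("y",q[1]);p=p+r.apply([0,0,L2])
    r=r*R.from_euler("y",-q[2]);p=p+r.apply([L4,0,a3])
    r=r*R.from_euler("x",s4*q[3]);p=p+r.apply([0,lat2,0])
    r=r*R.from_euler("y",-q[4]); p=p+r.apply([d6,0,0])   # tool dir = x here
    # at q6=0: tool z = x', tool x = -y' (right of arm plane)
    B=R.from_matrix(np.array([[0,-1,0],[0,0,-1],[1,0,0]]).T) # columns: tool x,y,z in link frame
    return p,r*B*R.from_euler("z",s6*q[5])
E
python3 - <<'E'
from kin import *
from plan import *
D=[json.loads(l) for l in open("log.jsonl")]
D.insert(0,dict(q=[-1.024,.359,.0115,0,-1.224,-.288],eef_pos=[.173,-.6525,.4045],ee_rot=[3.14,0,-2.883]))
for s4 in(1,-1):
  for s6 in (1,-1):
    def f(P):
        e=[]
        for x in D: e+=list(fk(x["q"],P,s4,s6)[0]-x["eef_pos"])
        return np.array(e)
    def f2(P): return np.r_[f(P),1e-3*(P-np.array([.1,.35,.35,.35,0,-.1,-.1,.1]))]
    o=least_squares(f2,[.1,.35,.35,.35,0,-.1,-.1,.1])
    rot=[round((fk(x["q"],o.x,s4,s6)[1].inv()*R.from_euler("xyz",x["ee_rot"])).magnitude(),3) for x in D]
    print(s4,s6,o.x.round(4),np.abs(f(o.x)).max().round(4),rot)
E
```

```text
1 1 [-0.0043  0.1612  0.5972  0.4669  0.0106 -0.2087  0.0177  0.1677] 0.0019 [0.576, 0.576, 3.106, 3.134]
1 -1 [-0.0043  0.1612  0.5972  0.4669  0.0106 -0.2087  0.0177  0.1677] 0.0019 [0.001, 0.0, 0.0, 0.219]
-1 1 [ 0.0012  0.1961  0.6014  0.4623  0.0011  0.0011 -0.1928  0.1983] 0.0002 [0.576, 0.576, 3.106, 2.915]
-1 -1 [ 0.0012  0.1961  0.6014  0.4623  0.0011  0.0011 -0.1928  0.1983] 0.0002 [0.001, 0.0, 0.0, 0.0]
```

```bash
cat >> kin.py <<'E'
PK=np.array([0.0012,0.1961,0.6014,0.4623,0.0011,0.0011,-0.1928,0.1983])
def FK(q): return fk(q,PK,-1,-1)
def ik(p,r,q0):
    def f(q):
        a,b=FK(q); return np.r_[(a-p)*5,(b.inv()*r).as_rotvec()]
    o=least_squares(f,np.clip(q0,LO+1e-3,HI-1e-3),bounds=(LO,HI),max_nfev=60)
    return o.x,np.abs(o.fun).max()
def lean(grip,az,l,flip=False,gd=.1593):
    l=np.radians(l);h=np.array([np.cos(az),np.sin(az),0]);u=np.array([0,0,1.])
    z=h*np.sin(l)-u*np.cos(l); x=h*np.cos(l)+u*np.sin(l)
    if flip:x=-x
    return np.array(grip)-gd*z, R.from_matrix(np.stack([x,np.cross(z,x),z],1))
def margin(q): return np.minimum(q-LO,HI-q)
E
cat > scan.py <<'E'
from kin import *
rng=np.random.default_rng(0)
g=[.518,.126,.085]
for azd in range(-150,181,15):
  for fl in (0,1):
    best=None
    p,r=lean(g,np.radians(azd),40,fl)
    sols=[]
    for k in range(25):
        q0=rng.uniform(LO,HI); q0[0]=rng.uniform(-1,1.5);q0[1]=rng.uniform(-1,1.2)
        q,e=ik(p,r,q0)
        if e<1e-4 and not any(np.abs(q-s).max()<.05 for s in sols): sols.append(q)
    for q in sols:
        m=margin(q).min()
        if m>.12: print(azd,fl,q.round(2),"m",m.round(2))
E
time python3 scan.py
```

```text
-150 0 [ 0.58  0.69 -0.01 -0.04 -1.57 -1.61] m 1.01
-150 1 [ 0.58  0.69 -0.01 -0.04 -1.57  1.53] m 1.01
-135 0 [ 0.66  0.66 -0.11  0.08 -1.49 -1.48] m 0.91
-135 1 [ 0.66  0.66 -0.11  0.08 -1.49  1.66] m 0.91
-120 0 [ 0.74  0.63 -0.23  0.2  -1.39 -1.37] m 0.79
-120 1 [ 0.74  0.63 -0.23  0.2  -1.39  1.77] m 0.79
-105 0 [ 0.82  0.58 -0.37  0.32 -1.27 -1.28] m 0.65
-105 1 [ 0.82  0.58 -0.37  0.32 -1.27  1.86] m 0.65
-90 0 [ 0.88  0.52 -0.54  0.47 -1.13 -1.22] m 0.48
-90 1 [ 0.88  0.52 -0.54  0.47 -1.13  1.93] m 0.48
-75 0 [ 0.92  0.45 -0.71  0.66 -0.99 -1.19] m 0.31
-75 1 [ 0.92  0.45 -0.71  0.66 -0.99  1.95] m 0.31
-60 0 [ 0.9   0.38 -0.9   0.92 -0.85 -1.2 ] m 0.12
-60 1 [ 0.9   0.38 -0.9   0.92 -0.85  1.94] m 0.12
45 1 [ 0.18  0.18 -0.55 -1.03 -0.44 -0.1 ] m 0.44
60 1 [ 0.08  0.24 -0.46 -0.99 -0.69  0.13] m 0.56
75 0 [ 0.05  0.32 -0.36 -0.91 -0.89 -2.85] m 0.18
75 1 [ 0.05  0.32 -0.36 -0.91 -0.89  0.29] m 0.66
90 0 [ 0.05  0.39 -0.26 -0.83 -1.06 -2.71] m 0.32
90 1 [ 0.05  0.39 -0.26 -0.83 -1.06  0.43] m 0.76
105 0 [ 0.08  0.46 -0.16 -0.74 -1.21 -2.59] m 0.44
105 1 [ 0.08  0.46 -0.16 -0.74 -1.21  0.55] m 0.86
120 0 [ 0.13  0.53 -0.07 -0.65 -1.34 -2.47] m 0.56
120 1 [ 0.13  0.53 -0.07 -0.65 -1.34  0.67] m 0.95
135 0 [ 0.19  0.58  0.   -0.56 -1.45 -2.34] m 0.69
135 1 [ 0.19  0.58  0.   -0.56 -1.45  0.8 ] m 1.02
150 0 [ 0.26  0.63  0.05 -0.47 -1.54 -2.2 ] m 0.83
150 1 [ 0.26  0.63  0.05 -0.47 -1.54  0.94] m 1.07
165 0 [ 0.33  0.66  0.08 -0.37 -1.6  -2.06] m 0.97
165 1 [ 0.33  0.66  0.08 -0.37 -1.6   1.08] m 1.1
180 0 [ 0.41  0.69  0.08 -0.26 -1.62 -1.91] m 1.1
180 1 [ 0.41  0.69  0.08 -0.26 -1.62  1.23] m 1.1
real	1m51.708s
user	1m50.633s
sys	0m0.247s
```

```bash
cat > scan2.py <<'E'
from kin import *
rng=np.random.default_rng(0)
F=np.array([.554,-.379,.16]);n=np.array([.996,.087,0]);t=np.array([-.087,.996,0])
mid=F+.13*n+.03*t; mid[2]=.18
g=mid+[0,0,.0235]
print("mid",mid,"grip",g)
for azd in range(-180,180,15):
    p,r=lean(g,np.radians(azd),40,1)
    sols=[]
    for k in range(14):
        q0=rng.uniform(LO,HI); q0[0]=rng.uniform(-1.3,1);q0[1]=rng.uniform(-.5,1.2)
        q,e=ik(p,r,q0)
        if e<1e-4 and margin(q).min()>.1 and not any(np.abs(q-s).max()<.05 for s in sols): sols.append(q)
    for q in sols:
        q2=q.copy();q2[5]=q[5]-np.sign(q[5])*np.pi
        rr=R.from_euler("z",q[0]);el=rr.apply([0,0,.196])+(rr*R.from_euler("y",q[1])).apply([0,0,.6014])
        wr=el+(rr*R.from_euler("y",q[1]-q[2])).apply([.4623,0,0])
        ta=(wr-F)@n, 
        print(azd,q.round(2),"m",margin(q).min().round(2),"elbow",el.round(2),"wrist",wr.round(2),"tcp",p.round(2))
E
python3 scan2.py
```

```text
mid [ 0.68087 -0.33781  0.18   ] grip [ 0.68087 -0.33781  0.2035 ]
-180 [-0.16  0.96  0.77  0.12 -2.07  1.75] m 0.48 elbow [ 0.49 -0.08  0.54] wrist [ 0.94 -0.15  0.45] tcp [ 0.78 -0.34  0.33]
-165 [-0.1   0.9   0.59  0.25 -1.92  1.94] m 0.66 elbow [ 0.47 -0.05  0.57] wrist [ 0.91 -0.09  0.43] tcp [ 0.78 -0.31  0.33]
-150 [-0.05  0.82  0.39  0.36 -1.74  2.09] m 0.86 elbow [ 0.44 -0.02  0.61] wrist [ 0.86 -0.04  0.41] tcp [ 0.77 -0.29  0.33]
-135 [-0.01  0.73  0.18  0.47 -1.56  2.22] m 0.81 elbow [ 0.4  -0.    0.64] wrist [ 0.8 -0.   0.4] tcp [ 0.75 -0.27  0.33]
-120 [ 0.02  0.64 -0.03  0.6  -1.36  2.33] m 0.7 elbow [0.36 0.01 0.68] wrist [0.72 0.02 0.39] tcp [ 0.73 -0.25  0.33]
-105 [ 0.04  0.55 -0.23  0.74 -1.15  2.41] m 0.62 elbow [0.31 0.01 0.71] wrist [0.64 0.02 0.38] tcp [ 0.71 -0.24  0.33]
-90 [ 0.01  0.46 -0.42  0.92 -0.95  2.47] m 0.56 elbow [0.27 0.   0.74] wrist [0.56 0.01 0.38] tcp [ 0.68 -0.24  0.33]
-75 [-0.06  0.37 -0.6   1.16 -0.73  2.51] m 0.42 elbow [ 0.22 -0.01  0.76] wrist [ 0.48 -0.03  0.38] tcp [ 0.65 -0.24  0.33]
-60 [-0.22  0.3  -0.73  1.52 -0.49  2.51] m 0.15 
[... 866 characters left out ...]
elbow [ 0.37 -0.21  0.63] wrist [ 0.77 -0.44  0.59] tcp [ 0.68 -0.44  0.33]
105 [-0.47  0.85  0.82 -0.55 -1.99  0.62] m 0.43 elbow [ 0.4  -0.21  0.59] wrist [ 0.82 -0.42  0.58] tcp [ 0.71 -0.44  0.33]
120 [-0.41  0.92  0.93 -0.46 -2.12  0.8 ] m 0.32 elbow [ 0.44 -0.19  0.56] wrist [ 0.86 -0.38  0.56] tcp [ 0.73 -0.43  0.33]
135 [-0.35  0.98  1.   -0.35 -2.21  1.02] m 0.25 elbow [ 0.47 -0.17  0.53] wrist [ 0.9  -0.33  0.54] tcp [ 0.75 -0.41  0.33]
150 [-0.28  1.01  1.   -0.2  -2.24  1.26] m 0.25 elbow [ 0.49 -0.14  0.52] wrist [ 0.93 -0.27  0.51] tcp [ 0.77 -0.39  0.33]
165 [-0.22  1.    0.92 -0.03 -2.19  1.52] m 0.33 elbow [ 0.49 -0.11  0.52] wrist [ 0.94 -0.21  0.48] tcp [ 0.78 -0.36  0.33]
```

```bash
cat > scan3.py <<'E'
from kin import *
c=np.array([-np.sin(np.radians(40)),0,-np.cos(np.radians(40))])
g=np.array([.518,.126,.085])
qg,e=ik(*lean(g,np.radians(60),40,1),np.array([0.08,0.24,-0.46,-0.99,-0.69,0.13]));print("grasp",qg.round(3),e)
gl=g+[0,0,.2]
for L in (.12,.2,.28):
    ql,e=ik(*lean(g+[0,0,L],np.radians(60),40,1),qg);print("lift",L,ql.round(3),e)
# mixing: same TCP-ish location, tube grip at given point, tool level az a
for z in (.3,.4):
  for azd in (45,60,75,90,105,120):
   for ln in (90,80):
    for tw in (180,160,140,-160):
        pos,r=lean([.5,.1,z],np.radians(azd),ln,1)
        r2=r*R.from_euler("z",np.radians(tw))
        q0=ql.copy();q0[5]-=2.6;q0[3]=-1.6
        q,e=ik(pos,r2,q0)
        if e<1e-4 and margin(q).min()>.08: print(z,azd,ln,tw,q.round(2),"cap elev",np.degrees(np.arcsin(r2.apply(c)[2])).round(),margin(q).min().round(2))
F=np.array([.554,-.379,.16]);n=np.array([.996,.087,0]);t=np.array([-.087,.996,0])
for dist in(.15,.175):
  for azd in (60,75,90,100):
    mid=F+dist*n+.02*t; mid[2]=.18
    q,e=ik(*lean(mid+[0,0,.0235],np.radians(azd),40,1),np.array([-.55,.69,.54,-.67,-1.64,.32]))
    print("final",dist,azd,q.round(2),e.round(5),margin(q).min().round(2))
E
python3 scan3.py
python3 - <<'E'
from h import *
im=cv2.imread("pics/side0.png")[:,:,::-1];d=np.load("pics/side0.npy");P=pts("side",d)
for r,c in[(250,331),(253,331),(262,330),(275,328)]:print(r,c,P[r,c].round(3))
# tall cap in wrist
p=cv2.imread("pics/wrist1.png");d=np.load("pics/wrist1.npy");P=pts("wrist",d)
Q=P[165:215,225:285].reshape(-1,3);m=(Q[:,2]>.1)&(Q[:,2]<.13)
print("tall cap",m.sum(),Q[m].mean(0).round(4),np.percentile(Q[m,2],[5,50,95]).round(4))
T=Q[(Q[:,2]>.114)&(Q[:,2]<.125)];print(len(T),cv2.minEnclosingCircle((T[:,:2]*1000).astype(np.float32)),T.mean(0))
E
```

```text
grasp [ 0.08   0.244 -0.459 -0.988 -0.687  0.132] 5.551115123125783e-16
lift 0.12 [ 0.164  0.04  -0.404 -0.766 -0.799 -0.23 ] 4.658773367083312e-12
lift 0.2 [ 0.199 -0.057 -0.33  -0.659 -0.907 -0.41 ] 5.551115123125783e-16
lift 0.28 [ 0.221 -0.121 -0.228 -0.584 -1.029 -0.549] 1.12626574733099e-12
0.3 45 90 180 [-0.64  0.25 -0.65 -1.69 -1.48 -2.24] cap elev -40.0 0.37
0.3 45 90 160 [-0.64  0.25 -0.65 -1.69 -1.48 -1.89] cap elev -37.0 0.37
0.3 45 90 140 [-0.64  0.25 -0.65 -1.69 -1.48 -1.55] cap elev -29.0 0.37
0.3 45 90 -160 [-0.64  0.25 -0.65 -1.69 -1.48 -2.59] cap elev -37.0 0.37
0.3 45 80 180 [-0.54  0.07 -0.59 -1.58 -1.27 -2.51] cap elev -30.0 0.43
0.3 45 80 160 [-0.54  0.07 -0.59 -1.58 -1.27 -2.16] cap elev -28.0 0.43
0.3 45 80 140 [-0.54  0.07 -0.59 -1.58 -1.27 -1.81] cap elev -21.0 0.43
0.3 45 80 -160 [-0.54  0.07 -0.59 -1.58 -1.27 -2.85] cap elev -28.0 0.18
0.3 60 90 180 [-0.57  0.33 -0.46 -1.54 -1.6  -2.34] cap elev -40.0 0.56
0.3 60 90 160 [-0.57  0.33 -0.46 -1.54 -1.6  -2.  ] cap elev -37.0 0.56
0.3 60 90 140 [-0.57  0.33 -0.46 -1.54 -1.6  -1.65] cap elev -29.0 0.56
0.3 60 9
[... 5343 characters left out ...]
 0.15 75 [-0.55  0.72  0.61 -0.67 -1.66  0.29] 0.0 0.64
final 0.15 90 [-0.52  0.81  0.77 -0.62 -1.86  0.44] 0.0 0.48
final 0.15 100 [-0.49  0.87  0.87 -0.58 -1.97  0.54] 0.0 0.38
final 0.175 60 [-0.55  0.66  0.5  -0.7  -1.46  0.12] 0.0 0.75
final 0.175 75 [-0.53  0.75  0.66 -0.67 -1.68  0.26] 0.0 0.59
final 0.175 90 [-0.5   0.85  0.84 -0.63 -1.88  0.4 ] 0.0 0.41
final 0.175 100 [-0.47  0.91  0.95 -0.6  -2.    0.5 ] 0.0 0.3
250 331 [0.437 0.205 0.114]
253 331 [0.437 0.212 0.113]
262 330 [0.436 0.214 0.086]
275 328 [0.435 0.216 0.042]
tall cap 1463 [0.5173 0.1196 0.1177] [0.1101 0.1185 0.1196]
1333 ((519.1297607421875, 120.93450927734375), 17.749576568603516) [0.51813683 0.12017659 0.11842932]
```

```bash
cat > sim.py <<'E'
from plan import *
import kin
def down(yaw): return R.from_euler("xyz",[np.pi,0,yaw])
def check(p0,r0,rowlist,q0=None):
    q=np.array(arm.get_state()["q"]) if q0 is None else q0
    p,r=p0.copy(),r0;mm=9;mv=0;worst=0
    for o in rowlist:
        p=p+r.apply(np.array(o[3:6])*.025); r=r*R.from_rotvec(np.radians(8*np.array(o[:3])))
        qn,e=kin.ik(p,r,q);mv=max(mv,(np.abs(qn-q)/.125/np.array([2.39,2.39,3.01,3.14,3.14,3.14])).max());worst=max(worst,e)
        q=qn;mm=min(mm,kin.margin(q).min())
    print("  check margin",round(mm,3),"speed frac",round(mv,2),"err",round(worst,5),"qend",q.round(2))
    return p,r,q
def go(p0,r0,p1,r1,n,op,q0=None):
    out=[];p,r=p0.copy(),r0;tot=(r0.inv()*r1).as_rotvec()
    for i in range(1,n+1):
        rt=r0*R.from_rotvec(tot*i/n); pt=p0+(p1-p0)*i/n
        w=np.round(np.degrees((r.inv()*rt).as_rotvec())/8,2); v=np.round(r.inv().apply(pt-p)/.025,2)
        p=p+r.apply(v*.025); r=r*R.from_rotvec(np.radians(w*8))
        out.append([float(x) if x else 0 for x in [*w,*v]]+[op])
    print("max",np.abs(np.array(out)[:,:6]).max(),"end",p.round(4),r.as_euler("xyz").round(3))
    print(json.dumps([out]))
    return check(p0,r0,out,q0)
E
python3 - <<'E'
from sim import *
p,r=cur()
a=go(p,r,np.array([.40,-.03,.42]),down(-.65),12,.2)
G=[.518,.1235,.084]
p2,r2=kin.lean(G,np.radians(57),40,1,arm.grip_depth+.09)
b=go(a[0],a[1],p2,r2,12,.2,a[2])
p3,r3=kin.lean(G,np.radians(57),40,1,arm.grip_depth)
c=go(b[0],b[1],p3,r3,6,.2,b[2])
E
```

```text
max 0.72 end [ 0.4    -0.03    0.4199] [-3.141e+00  1.000e-03 -6.500e-01]
[[[-0.26, -0.36, 0.71, 0.24, 0.2, -0.39, 0.2], [-0.26, -0.36, 0.72, 0.24, 0.19, -0.4, 0.2], [-0.26, -0.36, 0.71, 0.23, 0.17, -0.4, 0.2], [-0.26, -0.36, 0.72, 0.24, 0.17, -0.4, 0.2], [-0.26, -0.35, 0.71, 0.23, 0.17, -0.42, 0.2], [-0.26, -0.36, 0.72, 0.22, 0.15, -0.41, 0.2], [-0.26, -0.36, 0.71, 0.22, 0.15, -0.43, 0.2], [-0.26, -0.36, 0.72, 0.22, 0.14, -0.43, 0.2], [-0.26, -0.36, 0.71, 0.2, 0.13, -0.43, 0.2], [-0.26, -0.36, 0.72, 0.2, 0.13, -0.44, 0.2], [-0.26, -0.36, 0.71, 0.18, 0.13, -0.44, 0.2], [-0.26, -0.36, 0.72, 0.18, 0.13, -0.45, 0.2]]]
  check margin 0.0 speed frac 0.73 err 0.01541 qend [ 0.42 -0.13 -0.52 -0.   -1.18  0.5 ]
max 0.86 end [ 0.4307 -0.011   0.275 ] [-3.141  0.698 -2.146]
[[[0.31, -0.33, 0.85, 0.04, -0.11, 0.48, 0.2], [0.31, -0.34, 0.86, 0.06, -0.1, 0.49, 0.2], [0.31, -0.33, 0.85, 0.06, -0.08, 0.49, 0.2], [0.31, -0.34, 0.85, 0.08, -0.07, 0.48, 0.2], [0.31, -0.33, 0.86, 0.09, -0.06, 0.49, 0.2], [0.31, -0.34, 0.85, 0.11, -0.06, 0.48, 0.2], [0.32, -0.33, 0.85, 0.13, -0.04, 0.48, 0.2], [0.31, -0.34, 0.86, 0.14, -0.04, 0.48, 0.2], [0.31, -0.33, 0.85, 0.16, -0.04, 0.46, 0.2], [0.31, -0.33, 0.86, 0.18, -0.03, 0.47, 0.2], [0.31, -0.34, 0.85, 0.2, -0.04, 0.45, 0.2], [0.31, -0.33, 0.85, 0.21, -0.05, 0.45, 0.2]]]
  check margin 0.517 speed frac 0.21 err 0.0 qend [ 0.02  0.07 -0.49 -0.86 -0.78 -0.03]
max 0.6 end [0.4622 0.0376 0.2061] [-3.141  0.698 -2.146]
[[[0, 0, 0, 0, 0, 0.6, 0.2], [0, 0, 0, 0, 0, 0.6, 0.2], [0, 0, 0, 0, 0, 0.6, 0.2], [0, 0, 0, 0, 0, 0.6, 0.2], [0, 0, 0, 0, 0, 0.6, 0.2], [0, 0, 0, 0, 0, 0.6, 0.2]]]
  check margin 0.53 speed frac 0.09 err 0.0 qend [ 0.09  0.23 -0.48 -1.   -0.65  0.1 ]
```

```bash
python3 - <<'E'
from sim import *
p,r=cur()
a=go(p,r,np.array([.40,.02,.38]),down(.58),6,.2)
a=go(*a[:2],np.array([.40,-.03,.42]),down(-.65),9,.2,a[2])
E
```

```text
max 0.84 end [0.4001 0.02   0.3801] [-3.141 -0.     0.58 ]
[[[-0.01, -0.83, 0.02, 0.45, 0.12, -0.46, 0.2], [-0.01, -0.83, 0.03, 0.4, 0.12, -0.5, 0.2], [-0.01, -0.84, 0.02, 0.34, 0.12, -0.55, 0.2], [-0.01, -0.83, 0.03, 0.27, 0.12, -0.58, 0.2], [-0.01, -0.83, 0.02, 0.2, 0.12, -0.61, 0.2], [-0.01, -0.83, 0.03, 0.13, 0.12, -0.63, 0.2]]]
  check margin 0.085 speed frac 0.49 err 0.0 qend [ 0.55 -0.1  -0.59 -0.   -1.08  1.6 ]
max 0.98 end [ 0.4    -0.0299  0.4201] [-3.141  0.    -0.651]
[[[0, 0, 0.98, -0.12, 0.19, -0.18, 0.2], [0, 0, 0.98, -0.1, 0.2, -0.17, 0.2], [0, 0, 0.98, -0.07, 0.21, -0.18, 0.2], [0, 0, 0.97, -0.03, 0.22, -0.18, 0.2], [0, 0, 0.98, -0.01, 0.22, -0.18, 0.2], [0, 0, 0.98, 0.02, 0.22, -0.17, 0.2], [0, 0, 0.98, 0.05, 0.21, -0.18, 0.2], [0, 0, 0.98, 0.08, 0.21, -0.18, 0.2], [0, 0, 0.98, 0.11, 0.19, -0.18, 0.2]]]
  check margin 0.441 speed frac 0.31 err 0.0 qend [ 0.42 -0.13 -0.52 -0.   -1.18  0.5 ]
```

>>> {"fn": "carry_out", "kwargs": {"targets": [[[0,-0.83,0.02,0.45,0.12,-0.46,0.2],[0,-0.83,0.03,0.4,0.12,-0.5,0.2],[0,-0.84,0.02,0.34,0.12,-0.55,0.2],[0,-0.83,0.03,0.27,0.12,-0.58,0.2],[0,-0.83,0.02,0.2,0.12,-0.61,0.2],[0,-0.83,0.03,0.13,0.12,-0.63,0.2],[0,0,0.98,-0.12,0.19,-0.18,0.2],[0,0,0.98,-0.1,0.2,-0.18,0.2],[0,0,0.98,-0.07,0.21,-0.18,0.2],[0,0,0.98,-0.03,0.22,-0.18,0.2],[0,0,0.98,-0.01,0.22,-0.18,0.2],[0,0,0.98,0.02,0.22,-0.18,0.2],[0,0,0.98,0.05,0.21,-0.18,0.2],[0,0,0.98,0.08,0.21,-0.18,0.2],[0,0,0.98,0.11,0.19,-0.18,0.2]]]}}

```text
t: 7.88
eef_pos: [0.4002, -0.0313, 0.4212]
ee_rot: [-3.137, 0.008, -0.655]
force: [0.2, 0.4, 0.3]
width: 0.0524
```

```bash
python3 log.py; python3 - <<'E'
from sim import *
p,r=cur()
G=[.518,.1235,.084]
p2,r2=kin.lean(G,np.radians(57),40,1,arm.grip_depth+.09)
b=go(p,r,p2,r2,13,.2)
E
```

```text
t 7.88 q [ 0.415 -0.127 -0.508 -0.01  -1.189  0.504] p [ 0.4002 -0.0313  0.4212] r [-3.137  0.008 -0.655] w 0.0524 F [0.2 0.4 0.3]
max 0.79 end [ 0.4306 -0.0108  0.275 ] [-3.141  0.699 -2.147]
[[[0.29, -0.3, 0.78, 0.04, -0.1, 0.45, 0.2], [0.28, -0.31, 0.79, 0.05, -0.1, 0.45, 0.2], [0.29, -0.3, 0.78, 0.06, -0.07, 0.46, 0.2], [0.29, -0.31, 0.79, 0.06, -0.07, 0.45, 0.2], [0.28, -0.3, 0.78, 0.09, -0.06, 0.45, 0.2], [0.29, -0.31, 0.79, 0.09, -0.05, 0.45, 0.2], [0.29, -0.3, 0.78, 0.11, -0.04, 0.45, 0.2], [0.28, -0.3, 0.79, 0.12, -0.04, 0.45, 0.2], [0.29, -0.31, 0.78, 0.14, -0.03, 0.44, 0.2], [0.29, -0.3, 0.79, 0.15, -0.04, 0.44, 0.2], [0.28, -0.31, 0.78, 0.17, -0.03, 0.43, 0.2], [0.29, -0.3, 0.78, 0.19, -0.04, 0.42, 0.2], [0.29, -0.31, 0.79, 0.19, -0.03, 0.42, 0.2]]]
  check margin 0.523 speed frac 0.2 err 0.0 qend [ 0.02  0.07 -0.49 -0.86 -0.78 -0.03]
```

>>> {"fn": "carry_out", "kwargs": {"targets": [[[0.29,-0.3,0.78,0.04,-0.1,0.45,0.2],[0.28,-0.31,0.79,0.05,-0.1,0.45,0.2],[0.29,-0.3,0.78,0.06,-0.07,0.45,0.2],[0.29,-0.31,0.79,0.06,-0.07,0.45,0.2],[0.28,-0.3,0.78,0.09,-0.06,0.45,0.2],[0.29,-0.31,0.79,0.09,-0.05,0.45,0.2],[0.29,-0.3,0.78,0.11,-0.04,0.45,0.2],[0.28,-0.3,0.79,0.12,-0.04,0.45,0.2],[0.29,-0.31,0.78,0.14,-0.03,0.44,0.2],[0.29,-0.3,0.79,0.15,-0.04,0.44,0.2],[0.28,-0.31,0.78,0.17,-0.03,0.43,0.2],[0.29,-0.3,0.78,0.19,-0.04,0.42,0.2],[0.29,-0.31,0.79,0.19,-0.03,0.42,0.2],[0,0,0,0,0,0,0.2]]]}}

```text
t: 9.62
eef_pos: [0.4308, -0.0108, 0.2742]
ee_rot: [3.142, 0.698, -2.142]
force: [-0.1, -0.3, 0.7]
width: 0.0525
```

```bash
python3 log.py; python3 - <<'E'
from sim import *
pi,d=arm.grab_frame("wrist");crop(pi,0,384,0,512,1.3,"pics/wrist2.png")
P=pts("wrist",d)
ps,ds=arm.grab_frame("side");crop(ps,150,290,210,370,4.5,"pics/side2.png")
for nm,im,Q in(("wrist",pi,P),("side",ps,pts("side",ds))):
    hsv=cv2.cvtColor(im,cv2.COLOR_RGB2HSV)
    m=(hsv[...,0]>95)&(hsv[...,0]<125)&(hsv[...,1]>120)&(Q[...,2]>.113)&(Q[...,2]<.125)&(abs(Q[...,0]-.518)<.03)&(abs(Q[...,1]-.124)<.03)
    T=Q[m]
    if len(T)>5: print(nm,len(T),cv2.minEnclosingCircle((T[:,:2]*1000).astype(np.float32)),T.mean(0).round(4))
p,r=cur()
p3,r3=kin.lean([.518,.1235,.084],np.radians(57),40,1)
c=go(p,r,p3,r3,5,.2)
E
```

```text
t 9.62 q [ 0.015  0.076 -0.488 -0.864 -0.781 -0.021] p [ 0.4308 -0.0108  0.2742] r [ 3.142  0.698 -2.142] w 0.0525 F [-0.1 -0.3  0.7]
wrist 592 ((516.8490600585938, 119.78413391113281), 16.881990432739258) [0.5158 0.1181 0.1172]
side 108 ((517.947509765625, 125.15045928955078), 16.598543167114258) [0.5181 0.1257 0.1158]
max 0.72 end [0.4622 0.0377 0.206 ] [ 3.141  0.699 -2.147]
[[[0, 0, 0.01, 0, 0, 0.72, 0.2], [0.01, 0, 0.01, 0, 0, 0.71, 0.2], [0, 0, 0.01, 0, 0, 0.72, 0.2], [0.01, 0, 0.01, 0, 0, 0.72, 0.2], [0, -0.01, 0.01, 0, 0, 0.72, 0.2]]]
  check margin 0.531 speed frac 0.11 err 0.0 qend [ 0.09  0.23 -0.48 -1.   -0.65  0.1 ]
```

View pics/wrist2.png

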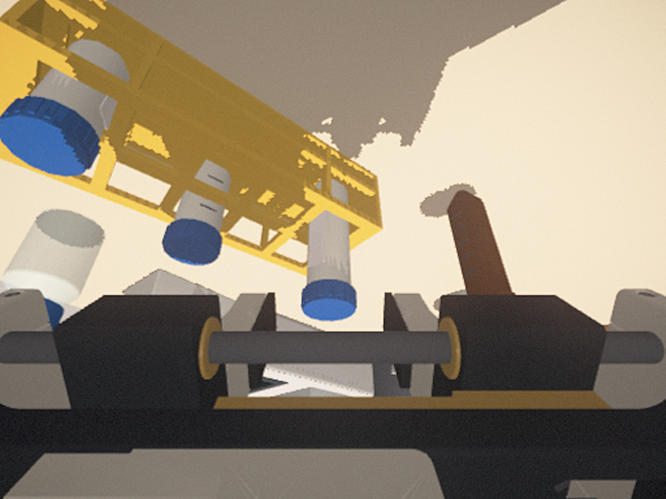

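View pics/side2.png

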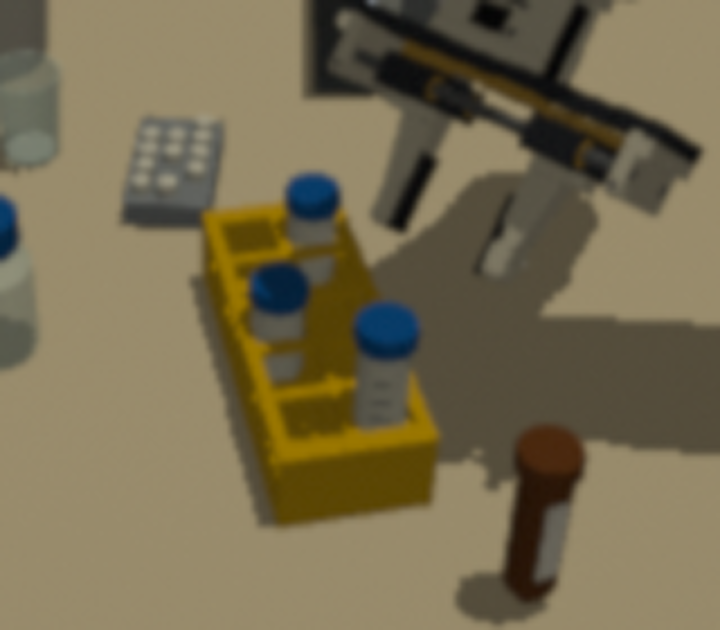

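The wrist view shows the tall cap at about (248,252) full-frame, midway between the pads. The side view shows the gripper lined up, with the tall tube at the near left end of the rack. Going in.

>>> {"fn": "carry_out", "kwargs": {"targets": [[[0,0,0,0,0,0.72,0.2],[0,0,0,0,0,0.72,0.2],[0,0,0,0,0,0.72,0.2],[0,0,0,0,0,0.72,0.2],[0,0,0,0,0,0.72,0.2],[0,0,0,0,0,0,0.2]]]}}

```text
t: 10.48
eef_pos: [0.4617, 0.0391, 0.2033]
ee_rot: [3.139, 0.696, -2.143]
force: [-0.3, 0.3, 0.1]
width: 0.0525
```

```bash
python3 log.py; python3 - <<'E'
from sim import *
p,d=arm.grab_frame("side");crop(p,150,290,210,370,4.5,"pics/side3.png")
pp,r=cur();print(pp+r.apply([0,0,arm.grip_depth]))
E
```

```text
t 10.47 q [ 0.087  0.238 -0.478 -1.005 -0.647  0.111] p [0.4617 0.0391 0.2033] r [ 3.139  0.696 -2.143] w 0.0525 F [-0.3  0.3  0.1]
[0.51665085 0.12486969 0.08186918]
```

View pics/side3.png

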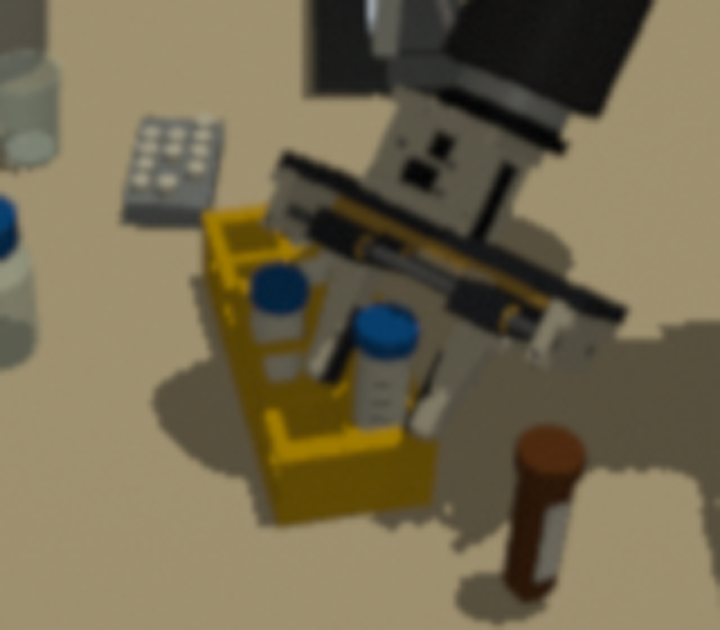

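>>> {"fn": "carry_out", "kwargs": {"targets": [[[0,0,0,0,0,0,-1],[0,0,0,0,0,0,-1],[0,0,0,0,0,0,-1],[0,0,0,0,0,0,-1],[0,0,0,0,0,0,-1]]], "squeeze": 35}}

```text
t: 11.15
eef_pos: [0.4618, 0.0385, 0.2053]
ee_rot: [-3.14, 0.698, -2.141]
force: [-1.7, -1.7, 5.2]
width: 0.0287
```

```bash
python3 log.py; python3 - <<'E'
from sim import *
p,r=cur()
a=go(p,r,p+[0,0,.17],r,10,-1)
E
```

```text
t 11.15 q [ 0.086  0.234 -0.478 -1.005 -0.647  0.11 ] p [0.4618 0.0385 0.2053] r [-3.14   0.698 -2.141] w 0.0287 F [-1.7 -1.7  5.2]
max 0.53 end [0.4619 0.0384 0.3753] [-3.14   0.698 -2.141]
[[[0, 0, 0, -0.44, 0, -0.52, -1], [0, 0, 0, -0.43, 0, -0.52, -1], [0, 0, 0, -0.44, 0, -0.52, -1], [0, 0, 0, -0.44, 0, -0.52, -1], [0, 0, 0, -0.44, 0, -0.52, -1], [0, 0, 0, -0.43, 0, -0.53, -1], [0, 0, 0, -0.44, 0, -0.52, -1], [0, 0, 0, -0.44, 0, -0.52, -1], [0, 0, 0, -0.43, -0.01, -0.52, -1], [0, 0, 0, -0.44, 0, -0.52, -1]]]
  check margin 0.546 speed frac 0.17 err 0.0 qend [ 0.21 -0.04 -0.39 -0.68 -0.81 -0.41]
```

>>> {"fn": "carry_out", "kwargs": {"targets": [[[0,0,0,-0.22,0,-0.26,-1],[0,0,0,-0.22,0,-0.26,-1],[0,0,0,-0.44,0,-0.52,-1],[0,0,0,-0.44,0,-0.52,-1],[0,0,0,-0.44,0,-0.52,-1],[0,0,0,-0.44,0,-0.52,-1],[0,0,0,-0.44,0,-0.52,-1],[0,0,0,-0.44,0,-0.52,-1],[0,0,0,-0.44,0,-0.52,-1],[0,0,0,-0.44,0,-0.52,-1],[0,0,0,-0.44,0,-0.52,-1],[0,0,0,0,0,0,-1]]]}}

```text
t: 12.65
eef_pos: [0.462, 0.0394, 0.3767]
ee_rot: [-3.138, 0.699, -2.139]
force: [0.4, 0.8, -1.8]
width: 0.029
```

```bash
python3 log.py; python3 - <<'E'
from sim import *
p,d=arm.grab_frame("side");crop(p,90,290,190,390,3,"pics/side4.png")
E
```

```text
t 12.65 q [ 0.211 -0.044 -0.389 -0.677 -0.814 -0.408] p [0.462  0.0394 0.3767] r [-3.138  0.699 -2.139] w 0.029 F [ 0.4  0.8 -1.8]
```

View pics/side4.png

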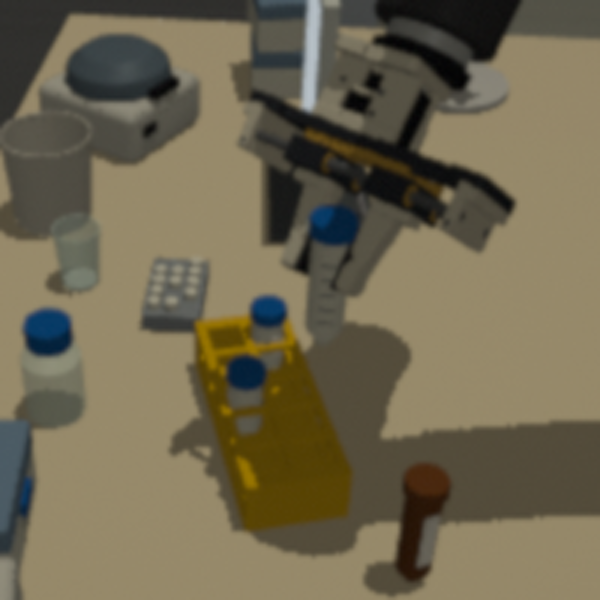

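```bash
python3 - <<'E'
from sim import *
p,r=cur()
p1,r1=kin.lean([.5,.15,.42],np.radians(62),88,1)
a=go(p,r,p1,r1,8,-1)
rows2=[[0,0,1,0,0,0,-1]]*18
b=check(a[0],a[1],rows2,a[2])
c=np.array([-np.sin(np.radians(40)),0,-np.cos(np.radians(40))])
print(np.degrees(np.arcsin(b[1].apply(c)[2])))
q=b[2];rr=R.from_euler("z",q[0]);el=[0,0,.196]+(rr*R.from_euler("y",q[1])).apply([0,0,.6014]);wr=el+(rr*R.from_euler("y",q[1]-q[2])).apply([.4623,0,0]);print("wrist",wr,"j5",b[0]-b[1].apply([0,0,.198]),b[0])
E
```

```text
max 0.75 end [0.4254 0.0095 0.4254] [-3.127  1.536 -2.045]
[[[-0.07, -0.75, -0.03, 0.01, 0.07, -0.34, -1], [-0.07, -0.75, -0.03, -0.02, 0.08, -0.33, -1], [-0.06, -0.75, -0.04, -0.06, 0.08, -0.33, -1], [-0.07, -0.75, -0.03, -0.09, 0.08, -0.32, -1], [-0.07, -0.75, -0.03, -0.13, 0.08, -0.31, -1], [-0.07, -0.75, -0.03, -0.16, 0.09, -0.29, -1], [-0.07, -0.75, -0.03, -0.19, 0.08, -0.27, -1], [-0.06, -0.75, -0.04, -0.21, 0.09, -0.25, -1]]]
  check margin 0.642 speed frac 0.39 err 0.0 qend [-0.46  0.05 -0.38 -1.55 -1.53  0.42]
  check margin 0.642 speed frac 0.36 err 0.0 qend [-0.46  0.05 -0.38 -1.55 -1.53 -2.09]
-29.554181194863126
wrist [ 0.4028604  -0.19752343  0.60689637] j5 [ 0.33238064 -0.16518668  0.43223112] [0.42537845 0.0094823  0.42543752]
```

>>> {"fn": "carry_out", "kwargs": {"targets": [[[-0.07,-0.75,-0.03,0.01,0.07,-0.34,-1],[-0.07,-0.75,-0.03,-0.02,0.08,-0.33,-1],[-0.06,-0.75,-0.04,-0.06,0.08,-0.33,-1],[-0.07,-0.75,-0.03,-0.09,0.08,-0.32,-1],[-0.07,-0.75,-0.03,-0.13,0.08,-0.31,-1],[-0.07,-0.75,-0.03,-0.16,0.09,-0.29,-1],[-0.07,-0.75,-0.03,-0.19,0.08,-0.27,-1],[-0.06,-0.75,-0.04,-0.21,0.09,-0.25,-1],[0,0,1,0,0,0,-1],[0,0,1,0,0,0,-1],[0,0,1,0,0,0,-1],[0,0,1,0,0,0,-1],[0,0,1,0,0,0,-1],[0,0,1,0,0,0,-1],[0,0,1,0,0,0,-1],[0,0,1,0,0,0,-1]]]}}

```text
t: 14.7
eef_pos: [0.4257, 0.0093, 0.4242]
ee_rot: [1.61, 0.447, 2.668]
force: [0.2, 0.6, 0.0]
width: 0.0288
```

>>> {"fn": "carry_out", "kwargs": {"targets": [[[0,0,1,0,0,0,-1],[0,0,1,0,0,0,-1],[0,0,1,0,0,0,-1],[0,0,1,0,0,0,-1],[0,0,1,0,0,0,-1],[0,0,1,0,0,0,-1],[0,0,1,0,0,0,-1],[0,0,1,0,0,0,-1],[0,0,1,0,0,0,-1],[0,0,1,0,0,0,-1],[0,0,1,0,0,0,-1],[0,0,0,0,0,0,-1],[0,0,0,0,0,0,-1],[0,0,0,0,0,0,-1]]]}}

```text
t: 16.45
eef_pos: [0.4258, 0.0093, 0.4248]
ee_rot: [1.646, -1.08, 2.586]
force: [0.4, 0.0, -0.7]
width: 0.029
```

```bash
python3 log.py; python3 - <<'E'
from sim import *
p,d=arm.grab_frame("side");crop(p,60,290,160,430,2.8,"pics/side5.png")
pp,r=cur();c=np.array([-np.sin(np.radians(40)),0,-np.cos(np.radians(40))]);print(np.degrees(np.arcsin(r.apply(c)[2])))
E
```

```text
t 16.45 q [-0.457  0.05  -0.38  -1.552 -1.526 -2.222] p [0.4258 0.0093 0.4248] r [ 1.646 -1.08   2.586] w 0.029 F [ 0.4  0.  -0.7]
-32.6868505087593
```

View pics/side5.png

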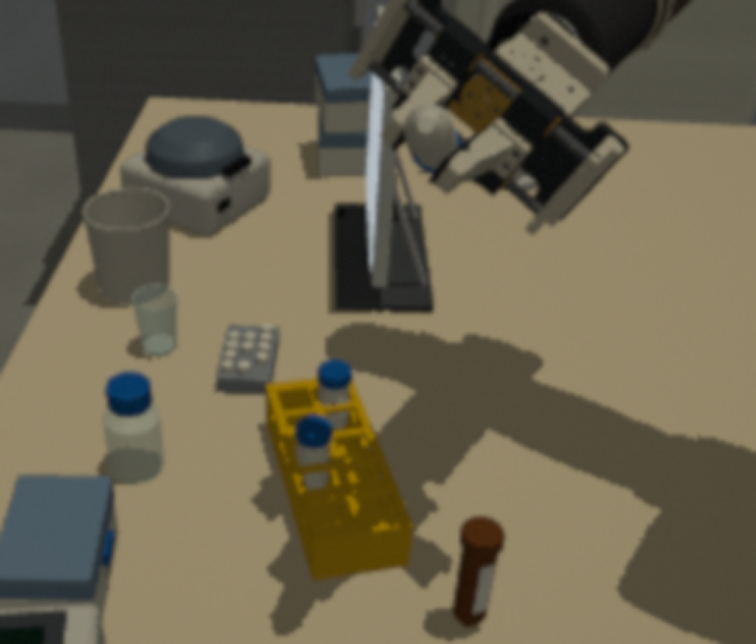

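```bash
cat > p4.py <<'E'
from sim import *
F=np.array([.554,-.379,.16]);n=np.array([.996,.087,0]);t=np.array([-.087,.996,0])
mid=F+.16*n+.02*t; mid[2]=.185
fin=mid+[0,0,.0235]
if __name__=="__main__":
    p,r=cur()
    a=check(p,r,[[0,0,-1,0,0,0,-1]]*19)
    print(fin)
    p2,r2=kin.lean([.66,-.1,.43],np.radians(75),40,1)
    b=go(a[0],a[1],p2,r2,13,-1,a[2])
    p3,r3=kin.lean([fin[0],fin[1]+.05,.42],np.radians(88),40,1)
    c=go(b[0],b[1],p3,r3,10,-1,b[2])
    p4,r4=kin.lean(fin,np.radians(88),40,1)
    d=go(c[0],c[1],p4,r4,12,-1,c[2])
E
python3 p4.py
```

```text
check margin 0.642 speed frac 0.36 err 0.0 qend [-0.46  0.05 -0.38 -1.55 -1.53  0.42]
[ 0.71162 -0.34516  0.2085 ]
max 0.87 end [ 0.6334 -0.199   0.552 ] [-3.141  0.698 -1.833]
[[[-0.12, 0.46, -0.06, -0.38, -0.87, -0.28, -1], [-0.11, 0.46, -0.05, -0.36, -0.86, -0.31, -1], [-0.12, 0.46, -0.06, -0.32, -0.86, -0.36, -1], [-0.12, 0.46, -0.06, -0.3, -0.86, -0.38, -1], [-0.11, 0.46, -0.05, -0.26, -0.85, -0.42, -1], [-0.12, 0.46, -0.06, -0.23, -0.85, -0.45, -1], [-0.11, 0.46, -0.05, -0.19, -0.84, -0.47, -1], [-0.12, 0.45, -0.06, -0.16, -0.84, -0.5, -1], [-0.12, 0.46, -0.06, -0.12, -0.83, -0.52, -1], [-0.11, 0.46, -0.05, -0.07, -0.82, -0.55, -1], [-0.12, 0.46, -0.06, -0.04, -0.81, -0.55, -1], [-0.12, 0.46, -0.06, 0.01, -0.8, -0.57, -1], [-0.11, 0.46, -0.05, 0.06, -0.79, -0.59, -1]]]
  check margin 0.708 speed frac 0.18 err 0.0 qend [-0.28  0.32  0.45 -0.7  -1.68 -0.07]
max 0.62 end [ 0.7081 -0.3975  0.5421] [ 3.142  0.698 -1.605]
[[[-0.1, 0, -0.12, 0.55, -0.49, -0.41, -1], [-0.11, 0, -0.13, 0.57, -0.48, -0.42, -1], [-0.1, 0, -0.12, 0.57, -0.47, -0.43, -1], [-0.11, 0, -0.13, 0.57, -0.44, -0.4
[... 191 characters left out ...]
2, 0.61, -0.36, -0.46, -1], [-0.11, 0, -0.13, 0.62, -0.35, -0.47, -1]]]
  check margin 0.199 speed frac 0.22 err 0.0 qend [-0.48  0.7   1.05 -0.75 -2.12  0.1 ]
max 0.59 end [ 0.7082 -0.4474  0.3305] [ 3.142  0.698 -1.605]
[[[0, 0, 0, 0.58, -0.01, 0.43, -1], [0, 0, 0, 0.58, 0, 0.44, -1], [0, 0, 0, 0.58, -0.01, 0.43, -1], [0, 0, 0, 0.58, 0, 0.43, -1], [0, 0, 0, 0.59, -0.01, 0.44, -1], [0, 0, 0, 0.58, 0, 0.43, -1], [0, 0, 0, 0.58, -0.01, 0.43, -1], [0, 0, 0, 0.58, 0, 0.44, -1], [0, 0, 0, 0.58, -0.01, 0.43, -1], [0, 0, 0, 0.58, 0, 0.43, -1], [0, 0, 0, 0.58, -0.01, 0.43, -1], [0, 0, 0, 0.58, -0.01, 0.44, -1]]]
  check margin 0.233 speed frac 0.09 err 0.0 qend [-0.51  0.81  0.78 -0.63 -1.85  0.4 ]
```

>>> {"fn": "carry_out", "kwargs": {"targets": [[[0,0,-1,0,0,0,-1],[0,0,-1,0,0,0,-1],[0,0,-1,0,0,0,-1],[0,0,-1,0,0,0,-1],[0,0,-1,0,0,0,-1],[0,0,-1,0,0,0,-1],[0,0,-1,0,0,0,-1],[0,0,-1,0,0,0,-1],[0,0,-1,0,0,0,-1],[0,0,-1,0,0,0,-1],[0,0,-1,0,0,0,-1],[0,0,-1,0,0,0,-1],[0,0,-1,0,0,0,-1],[0,0,-1,0,0,0,-1],[0,0,-1,0,0,0,-1],[0,0,-1,0,0,0,-1],[0,0,-1,0,0,0,-1],[0,0,-1,0,0,0,-1],[0,0,-1,0,0,0,-1],[0,0,0,0,0,0,-1]]]}}

```text
t: 19.0
eef_pos: [0.4257, 0.0093, 0.425]
ee_rot: [3.123, 1.536, -2.079]
force: [-0.0, -0.1, -0.9]
width: 0.0289
```

>>> {"fn": "carry_out", "kwargs": {"targets": [[[-0.12,0.46,-0.06,-0.38,-0.87,-0.28,-1],[-0.11,0.46,-0.05,-0.36,-0.86,-0.31,-1],[-0.12,0.46,-0.06,-0.32,-0.86,-0.36,-1],[-0.12,0.46,-0.06,-0.3,-0.86,-0.38,-1],[-0.11,0.46,-0.05,-0.26,-0.85,-0.42,-1],[-0.12,0.46,-0.06,-0.23,-0.85,-0.45,-1],[-0.11,0.46,-0.05,-0.19,-0.84,-0.47,-1],[-0.12,0.45,-0.06,-0.16,-0.84,-0.5,-1],[-0.12,0.46,-0.06,-0.12,-0.83,-0.52,-1],[-0.11,0.46,-0.05,-0.07,-0.82,-0.55,-1],[-0.12,0.46,-0.06,-0.04,-0.81,-0.55,-1],[-0.12,0.46,-0.06,0.01,-0.8,-0.57,-1],[-0.11,0.46,-0.05,0.06,-0.79,-0.59,-1],[0,0,0,0,0,0,-1],[0,0,0,0,0,0,-1]]]}}

```text
t: 20.88
eef_pos: [0.6335, -0.1987, 0.551]
ee_rot: [3.137, 0.7, -1.837]
force: [-0.7, -0.1, -1.4]
width: 0.0288
```

```bash
python3 log.py; python3 - <<'E'
from p4 import *
im,d=arm.grab_frame("side");crop(im,0,290,160,430,2,"pics/side6.png")
p,r=cur()
p3,r3=kin.lean([fin[0],fin[1]+.05,.42],np.radians(88),40,1)
c=go(p,r,p3,r3,10,-1)
E
```

```text
t 20.88 q [-0.278  0.322  0.447 -0.705 -1.678 -0.072] p [ 0.6335 -0.1987  0.551 ] r [ 3.137  0.7   -1.837] w 0.0288 F [-0.7 -0.1 -1.4]
max 0.62 end [ 0.7081 -0.3975  0.5419] [ 3.141  0.699 -1.606]
[[[-0.1, 0, -0.13, 0.55, -0.5, -0.42, -1], [-0.11, 0, -0.12, 0.56, -0.48, -0.42, -1], [-0.1, 0, -0.13, 0.57, -0.46, -0.43, -1], [-0.1, 0.01, -0.13, 0.57, -0.45, -0.44, -1], [-0.11, 0, -0.12, 0.59, -0.43, -0.44, -1], [-0.1, 0, -0.13, 0.59, -0.41, -0.45, -1], [-0.11, 0, -0.12, 0.6, -0.4, -0.46, -1], [-0.1, 0, -0.13, 0.6, -0.38, -0.46, -1], [-0.1, 0, -0.13, 0.62, -0.36, -0.46, -1], [-0.11, 0, -0.12, 0.62, -0.35, -0.47, -1]]]
  check margin 0.2 speed frac 0.22 err 0.0 qend [-0.48  0.7   1.05 -0.75 -2.12  0.1 ]
```

View pics/side6.png

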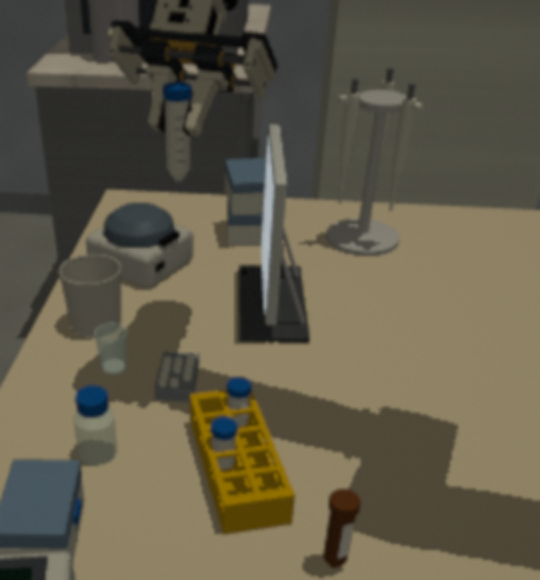

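```bash
python3 - <<'E'
from h import *
P=pts("top",np.load("pics/top0.npy"));Q=P.reshape(-1,3)
for x0 in np.arange(.6,.95,.05):
    print(round(x0,2),[ (round(y0,2),round(float(np.max(s[:,2])),3)) for y0 in np.arange(-.65,-.1,.08) if len(s:=Q[(Q[:,0]>x0)&(Q[:,0]<x0+.05)&(Q[:,1]>y0)&(Q[:,1]<y0+.08)])])
E
```

```text
0.6 [(np.float64(-0.65), 0.148), (np.float64(-0.57), 0.015), (np.float64(-0.49), 0.011), (np.float64(-0.41), 0.009), (np.float64(-0.33), 0.009), (np.float64(-0.25), 0.031), (np.float64(-0.17), 0.035)]
0.65 [(np.float64(-0.65), 0.007), (np.float64(-0.57), 0.064), (np.float64(-0.49), 0.009), (np.float64(-0.41), 0.007), (np.float64(-0.33), 0.008), (np.float64(-0.25), 0.034), (np.float64(-0.17), 0.037)]
0.7 [(np.float64(-0.65), 0.01), (np.float64(-0.57), 0.109), (np.float64(-0.49), 0.109), (np.float64(-0.41), 0.012), (np.float64(-0.33), 0.009), (np.float64(-0.25), 0.007), (np.float64(-0.17), 0.008)]
0.75 [(np.float64(-0.65), 0.072), (np.float64(-0.57), 0.122), (np.float64(-0.49), 0.12), (np.float64(-0.41), 0.07), (np.float64(-0.33), 0.117), (np.float64(-0.25), 0.103), (np.float64(-0.17), 0.074)]
0.8 [(np.float64(-0.65), 0.076), (np.float64(-0.57), 0.12), (np.float64(-0.49), 0.121), (np.float64(-0.41), 0.106), (np.float64(-0.33), 0.114), (np.float64(-0.25), 0.114), (np.float64(-0.17), 0.07)]
0.85 [(np.float64(-0.65), 0.009), (np.float64(-0.57), 0.109), (np.float64(-0.49), 0.107), (np.float64(-0.41), 0.01), (np.float64(-0.33), 0.114), (np.float64(-0.25), 0.113), (np.float64(-0.17), 0.007)]
0.9 [(np.float64(-0.65), 0.008), (np.float64(-0.57), 0.009), (np.float64(-0.49), 0.01), (np.float64(-0.41), 0.008), (np.float64(-0.33), 0.007), (np.float64(-0.25), 0.01), (np.float64(-0.17), 0.009)]
```

>>> {"fn": "carry_out", "kwargs": {"targets": [[[-0.1,0,-0.13,0.55,-0.5,-0.42,-1],[-0.11,0,-0.12,0.56,-0.48,-0.42,-1],[-0.1,0,-0.13,0.57,-0.46,-0.43,-1],[-0.1,0.01,-0.13,0.57,-0.45,-0.44,-1],[-0.11,0,-0.12,0.59,-0.43,-0.44,-1],[-0.1,0,-0.13,0.59,-0.41,-0.45,-1],[-0.11,0,-0.12,0.6,-0.4,-0.46,-1],[-0.1,0,-0.13,0.6,-0.38,-0.46,-1],[-0.1,0,-0.13,0.62,-0.36,-0.46,-1],[-0.11,0,-0.12,0.62,-0.35,-0.47,-1],[0,0,0,0,0,0,-1]]]}}

```text
t: 22.3
eef_pos: [0.7088, -0.3992, 0.5406]
ee_rot: [3.139, 0.699, -1.608]
force: [0.2, -0.1, -1.4]
width: 0.0285
```

```bash
python3 log.py; python3 - <<'E'
from p4 import *
im,d=arm.grab_frame("top");crop(im,100,300,280,480,3,"pics/top7.png")
p,r=cur()
p4,r4=kin.lean(fin,np.radians(88),40,1)
c=go(p,r,p4,r4,12,-1)
E
```

```text
t 22.3 q [-0.483  0.702  1.051 -0.748 -2.122  0.106] p [ 0.7088 -0.3992  0.5406] r [ 3.139  0.699 -1.608] w 0.0285 F [ 0.2 -0.1 -1.4]
max 0.58 end [ 0.7081 -0.4474  0.3305] [-3.142  0.698 -1.605]
[[[0, 0, 0, 0.58, 0, 0.43, -1], [0, 0, 0, 0.58, -0.01, 0.44, -1], [0, 0, 0, 0.57, 0, 0.43, -1], [0, 0, 0, 0.58, -0.01, 0.43, -1], [0, 0, 0, 0.58, 0, 0.44, -1], [0, 0, 0, 0.58, -0.01, 0.43, -1], [0, 0, 0, 0.57, 0, 0.43, -1], [0, 0, 0, 0.58, 0, 0.43, -1], [0, 0, -0.01, 0.58, -0.01, 0.44, -1], [0, 0, 0, 0.58, 0, 0.43, -1], [0, 0, 0, 0.57, -0.01, 0.43, -1], [0, 0, 0, 0.58, 0, 0.44, -1]]]
  check margin 0.231 speed frac 0.08 err 0.0 qend [-0.51  0.81  0.78 -0.63 -1.85  0.4 ]
```

View pics/top7.png

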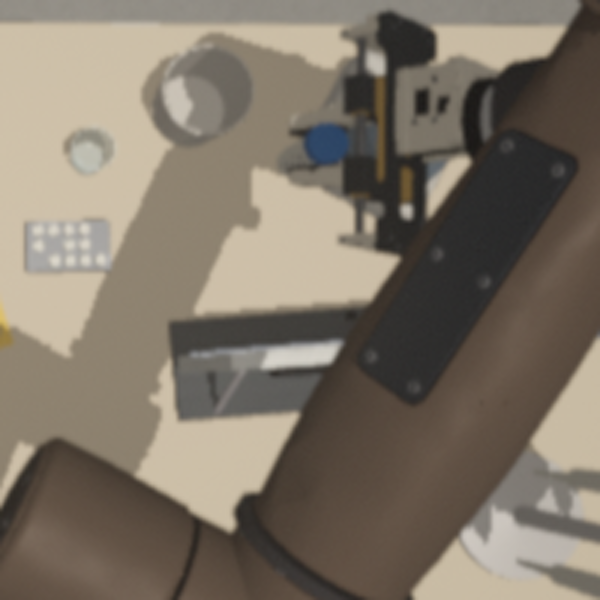

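>>> {"fn": "carry_out", "kwargs": {"targets": [[[0,0,0,0.58,0,0.43,-1],[0,0,0,0.58,0,0.43,-1],[0,0,0,0.58,0,0.43,-1],[0,0,0,0.58,0,0.43,-1],[0,0,0,0.58,0,0.43,-1],[0,0,0,0.58,0,0.43,-1],[0,0,0,0.58,0,0.43,-1],[0,0,0,0.58,0,0.43,-1],[0,0,0,0.58,0,0.43,-1],[0,0,0,0.58,0,0.43,-1],[0,0,0,0.4,0,0.3,-1],[0,0,0,0.4,0,0.3,-1],[0,0,0,0.2,0,0.2,-1],[0,0,0,0,0,0,-1],[0,0,0,0,0,0,-1],[0,0,0,0,0,0,-1]]]}}

```text
t: 24.35
eef_pos: [0.7072, -0.4462, 0.3368]
ee_rot: [-3.139, 0.696, -1.603]
force: [0.4, -0.0, -0.7]
width: 0.0288
```

```bash
python3 log.py; python3 - <<'E'
from p4 import *
im,d=arm.grab_frame("side");crop(im,30,230,190,390,3,"pics/side8.png")
P=pts("side",d)
p,r=cur();g=p+r.apply([0,0,arm.grip_depth]);print("grip",g.round(4))
c=np.array([-np.sin(np.radians(40)),0,-np.cos(np.radians(40))]);ax=r.apply(c);print("axis",ax.round(3));m=g-ax*.0225;print("mid rel face: out",((m-F)@n).round(3),"side",((m-F)@t).round(3),"z",(m-F)[2].round(3))
hsv=cv2.cvtColor(im,cv2.COLOR_RGB2HSV)
k=(hsv[...,0]>95)&(hsv[...,0]<125)&(hsv[...,1]>120)&(np.linalg.norm(P[...,:2]-g[:2],axis=-1)<.05)&(P[...,2]>.15)
T=P[k];print("cap",len(T),T.mean(0).round(3),T[:,2].max().round(3))
# tube pixels axis check: points near axis
A=P[(np.linalg.norm(P[...,:2]-g[:2],axis=-1)<.035)&(P[...,2]>.12)&(P[...,2]<.27)]
for lo in np.arange(.12,.26,.02):
    s=A[(A[:,2]>lo)&(A[:,2]<lo+.02)]
    if len(s):print(lo.round(2),len(s),np.median(s,0).round(4))
for q in ["rack","short_a","media_bottle","beaker","tip_box","micro_rack"]:
    print(q,[(np.round(x["point"]).tolist(),round(x["conf"],2)) for x in arm.landmark_of("side",q)][:2]) if q in("rack",) else 0
E
```

```text
t 24.35 q [-0.514  0.805  0.779 -0.634 -1.85   0.397] p [ 0.7072 -0.4462  0.3368] r [-3.139  0.696 -1.603] w 0.0288 F [ 0.4 -0.  -0.7]
grip [ 0.7108 -0.3441  0.2145]
axis [-0.002  0.002  1.   ]
mid rel face: out 0.159 side 0.021 z 0.032
cap 58 [ 0.711 -0.337  0.243] 0.248
0.12 5 [ 0.7133 -0.3399  0.1355]
0.14 39 [ 0.7122 -0.3344  0.1523]
0.16 51 [ 0.7116 -0.3337  0.1706]
0.18 56 [ 0.711 -0.334  0.192]
0.2 119 [ 0.7103 -0.3329  0.211 ]
0.22 135 [ 0.7092 -0.3411  0.2303]
0.24 111 [ 0.7108 -0.354   0.2459]
0.26 14 [ 0.7306 -0.3607  0.2649]
rack [([237.0, 279.0], 0.6), ([190.0, 252.0], 0.24)]
```

View pics/side8.png

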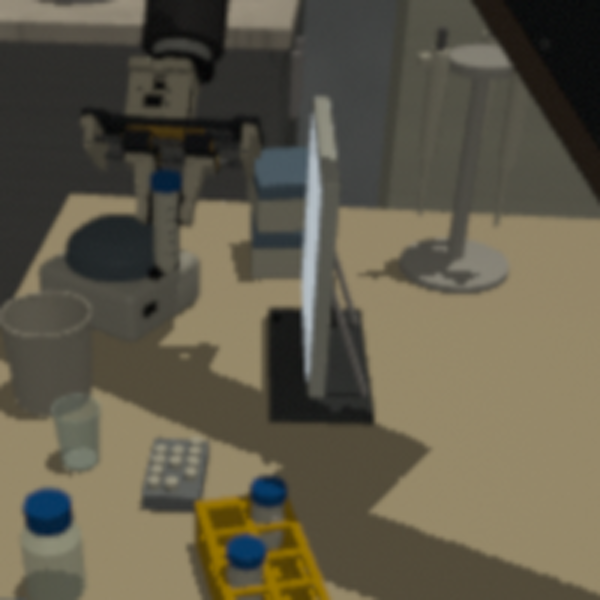

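>>> {"fn": "carry_out", "kwargs": {"targets": [[[0,0,0,0,0,0,-1],[0,0,0,0,0,0,-1],[0,0,0,0,0,0,-1],[0,0,0,0,0,0,-1]]]}}

```text
t: 24.95
eef_pos: [0.7071, -0.4463, 0.3358]
ee_rot: [-3.141, 0.697, -1.604]
force: [-0.4, -0.5, -0.5]
width: 0.029
```

```bash
python3 log.py; python3 - <<'E'
from station import arm
import numpy as np
print(np.abs(arm.get_state()["qd"]).max())
print(arm.job_done())
E
```

```text
t 24.95 q [-0.514  0.806  0.779 -0.634 -1.85   0.397] p [ 0.7071 -0.4463  0.3358] r [-3.141  0.697 -1.604] w 0.029 F [-0.4 -0.5 -0.5]
0.0019878649635187147
the job is handed in; nothing more can be done
None
```

I handed the job in at about 25 s with the tall tube still in the gripper, upright in front of the lit face of the panel; the hand-in reports no verdict.

**What I did:** I gripped the tall blue-capped tube at the near left end of the rack, leaning 40°, and lifted it straight out. I tipped it by half-rolling the nearly level gripper until the cap pointed about 33° below level. Then I turned it upright and carried it to the panel. The tipping angle comes from the tool pose, assuming the tube did not slip in the grip. The picture at that moment showed the tip towards the camera, with the cap mostly hidden behind it.

**Last checks:**
- **Grip:** the opening was steady at about 29 mm, and the arm was at rest.
- **Position:** the tube's middle was about 159 mm out from the face, 21 mm sideways and 32 mm above the window centre.
- **Upright:** within about 2° by camera depth.
- **Surroundings:** the last side picture showed the panel, rack, two short tubes and nearby things where they were. I checked this by eye, without measuring each one. The wash bottle and tip box were outside that crop.

**Disagreements:** the cameras differed by 5 to 8 mm on the tube's position in the rack, so I used a value in between. My first approach pose sat close to the arm's joint limits, so I re-planned from another direction before touching anything.

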